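Snap a relay onto the rail of a control panel and close up the end stop

TASK

Mount the orange relay on the rail of the green control panel, in the free stretch between the terminal row and the yellow end stop: hook its top lip under the rail's upper edge with its foot still well raised, then tilt the foot down until the red clip snaps under the lower edge and the relay sits flush. Then slide the yellow end stop along the rail until it rests against the relay, let go of everything, and leave the blue relay, the oil bottle and the pot where they stand.

Things in the scene. Friction and masses are not known exactly. Their poses are not given: they have to be found in the camera images.
- rail_mid (a point): Middle of the front face of the aluminium rail on the fixed green panel (320 x 190 mm, sloping 30 degrees from level, facing up and to the robot). x: up the slope across the rail; y: along it, to the left; z: out of the panel. Rail 300 mm long, 40 mm wide: a flange 3 mm thick (z -3 to 0) on a 16 mm wide web, so a 22 mm deep gap lies under both edges (x = +20, -20 mm); panel at z = -25.
- terminals_end (a point): Middle of the end face, towards the end stop, of the fixed row of grey and green terminals: at y = +80 mm of rail_mid, axes of rail_mid. The row fills the rail from there to its +y end and stands 31 mm above the rail's front face.
- stop_face (a point): Middle of the yellow end stop's face that looks towards the terminals, 18 mm above the rail's front face; axes as rail_mid. The block reaches 22 mm from it towards -y, 26 mm to either side across the rail, and stands 35 mm above the rail's front face. It slides along the rail only.
- stop (a joint): Slide of the end stop along the rail, m: 0 at the rail's -y end, growing towards the terminals, to 0.16. It stays where it is left; 2 N of friction; easily pushed with shut fingers on its outer (-y) face.
- relay_mid (a point): Middle of the orange relay, loose, about 0.2 kg, at first lying on its back. x: foot to top; y: across its 36 mm width; z: back to front. Bench at z = -36 mm; flat back at z = -22, 90 mm long (x -45 to 45) up to z = 12; nose 56 mm long (x -28 to 28), also 36 mm wide, up to z = 36. Mounted: at x = -1 to 2, z = 22 mm of rail_mid, with all axes parallel to rail_mid's.
- relay_lip (a point): Point in the rigid black lip behind the top, at (18, 0, -28) mm of relay_mid. A stem (x 21 to 28, z -36 to -22 of relay_mid) carries the lip, which reaches down to x = 14.5. Between lip and flat back is the slot for the rail's upper edge: 4.8 mm high at the stem, 7.5 at the mouth, as the lip slopes 25 degrees: enter it with the foot raised 25 degrees (at 20 the feet strike the rail).
- relay_foot (a point): Point on the relay's flat back near its foot, at (-38, 0, -22) mm of relay_mid; mounted flush it lies at z = 0 of rail_mid. Two black feet stand here (x -44 to -30 mm) with the red clip between them, and ridges 3.5 mm high from the feet to x = -21.5 that bear on the rail's lower edge: the mounted relay has 2.5 mm of play up the slope.
- relay_right (a point): Middle of the orange relay's -y side, at (0, -18, 0) mm of relay_mid: the side that the end stop comes to rest against.
- clip (a joint): Spring slide of the relay's red foot clip, m: 0 sprung out, 0.006 pushed fully back. Its ramped nose gives way about 3 mm to pass the rail's lower edge when the foot is pressed towards the panel (3 to 8 N at the foot), then springs back to about 0 and holds the relay. The lip at the top does not give: it must be hooked first.
- spare_mid (a point): Middle of a blue relay of the same shape and axes as the orange one, loose on the bench, to be left alone.
- oil_mid (a point): Middle of a white oil bottle, 72 mm across, 210 mm tall, standing at the left, to be left alone.
- pot_mid (a point): Middle of a steel pot, 84 mm across, 85 mm tall, standing before the panel at the left, to be left alone. (A loose wrench also lies on the bench close to the robot, out of the way.)
Things that resemble listed ones, but are neither listed nor needed, are in the scene too. Of the things that look like the part that bears relay_mid, the middle-sized one is meant.

How it is judged:
On the way, in this order (a step that is already met when the one before it is completed fails the run):
1. The relay's top lip is hooked under the rail's upper edge, its foot raised at least 9 degrees off the rail (x of relay_lip in the frame of rail_mid between 0.009 and 0.0195 m and z of relay_lip in the frame of rail_mid between -0.011 and -0.0025 m and angle between the x axis of rail_mid and the x axis of relay_mid, either way round between 0.16 and 0.7 rad and y of relay_lip in the frame of rail_mid between -0.14 and 0.07 m), for 0.1 s.
2. The relay is tilted down flush and its foot clip has snapped under the lower edge (x of relay_lip in the frame of rail_mid between 0.009 and 0.021 m and z of relay_lip in the frame of rail_mid between -0.01 and -0.003 m and z of relay_foot in the frame of rail_mid between -0.003 and 0.003 m and value of joint clip below 0.0015 m and angle between the x axis of rail_mid and the x axis of relay_mid, either way round below 0.09 rad and y of relay_lip in the frame of rail_mid between -0.14 and 0.07 m and angle between the y axis of rail_mid and the y axis of relay_mid, either way round below 0.09 rad), for 0.2 s.
At the end, for the whole second after the job is handed in: The orange relay sits on the rail between terminals and end stop, lip under the upper edge, back flush within 3 mm, square to the rail within 0.09 rad, clip sprung back to under 1.5 mm; the end stop's face is within 3 mm of the relay's side; all is released and at rest (all of step 2 and y of relay_right in the frame of stop_face between -0.003 and 0.003 m and linear speed of relay below 0.01 m/s and contact force between the fingers and relay below 0.1 N and contact force between the fingers and stop below 0.1 N); the robot touches nothing.
It fails at once if the blue relay is moved more than 25 mm (distance of spare_mid from where it was at the start of the episode above 0.025 m).
It fails at once if the oil bottle is moved more than 25 mm (distance of oil_mid from where it was at the start of the episode above 0.025 m).
It fails at once if the pot is moved more than 25 mm (distance of pot_mid from where it was at the start of the episode above 0.025 m).
It also fails if it takes over 64 s, if anything falls off the work surface, if the arm or the gripper's body presses on something with over 40 N, if the wrist force passes 120 N, or if a joint passes its speed limit or range.

ROBOT

A 6-joint arm with a two-finger parallel gripper is mounted at the origin on the work surface. World frame = base frame: x ahead of the robot, y to its left, z up, the work surface at z = 0. Lengths are in m, angles in rad, forces in N, time in s.
With the tool pointing down it reaches from about 0.4 to 0.825 m from the base axis. Payload 7 kg.
Tool frame: the origin (TCP) lies midway between the tips of the shut fingers; the grasp point (between the pads) lies 19 mm behind it; z points along the fingers, y is the line along which they close (so a half turn about z gives the same grasp; the last joint's range is limited). The gripper opens to 88 mm and grips with 3 to 60 N. Pads are 19 mm wide; open, the fingers measure 130 mm over their backs; the gripper's body (78 mm by 193 mm) begins 47 mm behind the grasp point.
Start: joints at [1.43, 0.359, 0.012, 0, -1.224, -0.288], TCP at [0.281, 0.614, 0.227] pointing down, gripper open.
Joint ranges: [-3.07, 3.07], [-1.43, 2.12], [-1.02, 1.25], [-3.03, 1.67], [-3.05, -0], [-3.03, 3.03]. Speed limits (rad/s): [2.39, 2.39, 3.01, 3.14, 3.14, 3.14].

INTERFACE

Orientations are given as [roll, pitch, yaw] about the fixed x, y, z axes, in that order (R = Rz(yaw) Ry(pitch) Rx(roll)).
In Python, from station import arm gives the robot as it stands.
- The arm moves only by the tool servo_tool, never from a script. Its argument "deltas" is a list of rows, each a list of 7 numbers: the closure, from -1 (fully open) to 1 (shut), then the shift along the tool's x, y, z in mm, then the turn, a rotation vector about the tool's x, y, z in degrees. In form: [[gripper, x, y, z, ax, ay, az], ...]. A call has 1 to 20 rows; each row shifts and turns the commanded pose from where the row before left it, along the tool's axes as they then stand; what a row does not reach is not made up. A row lasts 1/12 s, in which the tool goes at most 41.7 mm and 7.16 degrees, less where a joint would pass 70% of its speed; a pose out of reach is approached as far as the arm can. A call is refused whole if a number of a shift passes 41.7 or a number of a turn 7.16, either way. A call with a gripper value outside its range is refused whole. The fingers move at their own pace and stop on an object; "squeeze" is the grip in N (left out, the last holds). Time passes only in rows, so rows that do not move let the fingers close. It gives the time, the measured TCP pose, the force, the opening and the grip force at its end, in the units of the state.
- arm.get_state(): the state, without advancing time (a new reading comes with each control period).
- arm.grab_frame(name): name is "scene" or "top" or "wrist"; returns a dict with "color" (420x560x3 uint8, red, green, blue), "K" (3x3 intrinsics, pixels), "distortion" ([k1, k2, p1, p2, k3] as OpenCV has them; the pictures are not rectified), "position" and "orientation" of the camera in the world. Camera axes: x right, y down, z forward; pixel columns grow to the right and rows downward; lengths in m; the calibration is good to about 2 mm. A picture is of the moment at which its call begins. There is no depth.
- arm.job_done(): hands the job in; it is judged then, once.
Trained networks look in a picture, given as the dict that the camera call returned (one of the last four; its "shot" number tells which), for a name from the list of things; names that differ only in an ending like _2 or _b are one class to them, and where a whole thing is asked for, a point or a joint stands for the part that bears it (a point fixed in the world has none). Each returns a list of dicts, best first, with "conf" (0 to 1); they miss things now and then, are a little off and sometimes report something else, mostly with a low value. They report only what shows in the picture. A call takes as long as a camera call. They do not tell look-alikes from the thing itself.
- arm.recognise(query, picture): "at" ([x, y, z] in m, in the coordinates of the camera as it stood for that picture, good to about 4 mm: the middle of the surface that is visible of it).
The state is a dict: "t": time; "q": joint angles; "qd": joint speeds; "joint_efforts": joint torques, N m; "eef_pos": TCP position; "ee_rot": TCP orientation; "force": force on the tool from outside, world axes, zero at the start; "moment": the same for the moment, N m; "width": finger opening in m; "gripper_force": force on a finger pad.
Only numpy, scipy, OpenCV 4.12 (cv2) and the standard library are available. Lean on these libraries where they do the work, as an engineer would, in place of code of your own. Each camera call takes 0.05 s, during which the arm holds its last target. There are 200 camera calls.

## Working session

There is one attempt and no reset: what is moved stays moved. The work goes in short steps, Python scripts to look and compute and a tool call to move; the robot and the scene stay as the last step left them, time stands still between calls to the robot, and variables do not carry over. Pictures are saved under pics/ and viewed, at most 10 in all, crops included, and the job is handed in when it is done.

Besides the shell and the picture viewer there is one more tool, called after "Request:" as name(argument=value, ...) on one line, values as JSON. servo_tool: Moves the arm, as the interface text tells. Its arguments: {"type":"object","properties":{"deltas":{"type":"array","items":{"type":"array","items":{"type":"number"}}},"squeeze":{"type":"number"}},"required":["deltas"]}

```bash
mkdir -p pics; ls; cat > h.py <<'E'
import numpy as np, cv2
from scipy.spatial.transform import Rotation as R
from station import arm
def rot(o):
    o=np.array(o,float)
    return o if o.shape==(3,3) else R.from_euler('xyz',o).as_matrix() if o.size==3 else R.from_quat(o).as_matrix()
def world(f,p): return rot(f['orientation'])@np.array(p)+np.array(f['position'])
def proj(f,P):
    c=(np.atleast_2d(P)-np.array(f['position']))@rot(f['orientation'])
    return cv2.projectPoints(c,np.zeros(3),np.zeros(3),np.array(f['K']),np.array(f['distortion']))[0].reshape(-1,2)
def save(f,n): cv2.imwrite('pics/'+n,f['color'][:,:,::-1])
E
python3 - <<'E'
from h import *
np.set_printoptions(precision=4,suppress=True)
s=arm.get_state();print(s)
for c in ['scene','top']:
    f=arm.grab_frame(c);save(f,c+'0.png');print(c,f['position'],f['orientation'],f['K'])
    for n in ['rail_mid','terminals_end','stop_face','relay_mid','relay_lip','relay_foot','relay_right','spare_mid','oil_mid','pot_mid']:
        for d in arm.recognise(n,f)[:4]:
            w=world(f,d['at']);print(n,round(d['conf'],2),w,proj(f,w)[0].round())
E
```

```text
pics
{'t': 0.0, 'q': array([ 1.4301,  0.3594,  0.0111, -0.0004, -1.2241, -0.2881]), 'qd': array([ 0.0006, -0.0008,  0.0008,  0.001 , -0.0002,  0.001 ]), 'joint_efforts': array([  0.0005, -58.2728,  29.306 ,   6.9973,   0.007 ,  -0.0002]), 'eef_pos': array([0.2805, 0.6134, 0.2256]), 'ee_rot': array([ 3.1399, -0.0001, -0.429 ]), 'force': array([ 0.6243,  0.0867, -0.598 ]), 'moment': array([-0.0232, -0.0333, -0.0027]), 'gripper_force': 0.0, 'width': 0.08788332454267897}
scene [ 0.8952 -0.6619  0.8107] [-2.3218 -0.015   0.5378] [[421.5133   0.     283.9268]
 [  0.     421.5133 203.2283]
 [  0.       0.       1.    ]]
rail_mid 0.88 [0.5674 0.1417 0.0967] [329. 180.]
terminals_end 0.98 [0.5635 0.1375 0.0984] [327. 180.]
terminals_end 0.73 [0.5712 0.0067 0.1141] [306. 205.]
terminals_end 0.38 [ 0.4543 -0.2773  0.0522] [196. 282.]
stop_face 0.68 [0.5675 0.0075 0.1096] [305. 206.]
relay_mid 0.97 [ 0.4536 -0.2849  0.055 ] [193. 284.]
relay_mid 0.89 [ 0.4365 -0.4291  0.0653] [137. 329.]
relay_mid 0.87 [ 0.477  -0.1688  0.035 ] [234. 259.]
relay_lip 0.98 [ 0.4367 -0.4327  0.0641] [136. 331.]
rel
[... 969 characters left out ...]
239] [264. 196.]
relay_mid 0.97 [ 0.4194 -0.3993  0.0964] [411. 251.]
relay_mid 0.89 [ 0.4365 -0.2647  0.069 ] [362. 245.]
relay_mid 0.7 [ 0.4652 -0.1556  0.0514] [323. 235.]
relay_lip 0.87 [ 0.4358 -0.2674  0.0681] [363. 245.]
relay_lip 0.62 [ 0.4645 -0.1554  0.053 ] [323. 235.]
relay_lip 0.62 [ 0.4162 -0.405   0.0941] [413. 252.]
relay_foot 0.78 [ 0.435  -0.2634  0.0667] [361. 245.]
relay_foot 0.7 [ 0.4167 -0.4014  0.0949] [412. 252.]
relay_foot 0.49 [ 0.4599 -0.1603  0.0494] [324. 237.]
relay_right 0.85 [ 0.4357 -0.267   0.0648] [362. 245.]
relay_right 0.77 [ 0.4648 -0.156   0.052 ] [323. 235.]
oil_mid 0.62 [0.3847 0.3358 0.136 ] [143. 259.]
pot_mid 0.58 [0.4078 0.2164 0.0408] [194. 253.]
```

View pics/top0.png

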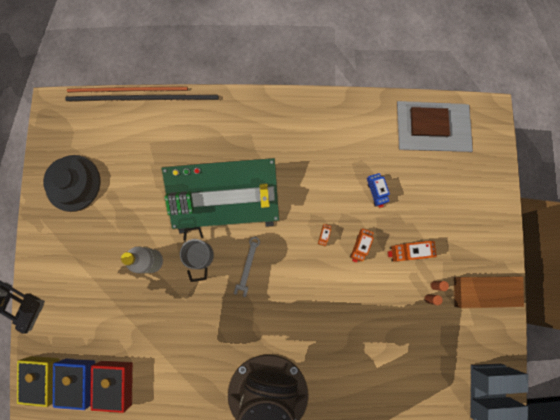

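View pics/scene0.png

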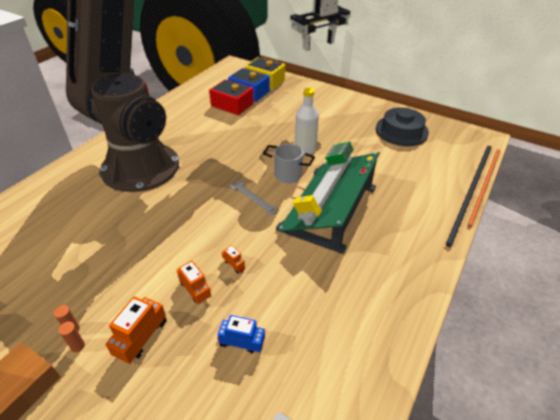

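```bash
cat >> h.py <<'E'
from scipy.linalg import logm,expm
def T(Rm,p):
    M=np.eye(4);M[:3,:3]=Rm;M[:3,3]=p;return M
def cur():
    s=arm.get_state();return T(rot(s['ee_rot']),s['eef_pos'])
def plan(M1,n=None,M0=None):
    "n equal rows (screw motion) from M0 to M1, tool axes, mm/deg"
    M0=cur() if M0 is None else M0
    L=np.real(logm(np.linalg.inv(M0)@M1))
    if n is None:
        w=np.degrees(np.array([L[2,1],L[0,2],L[1,0]]));n=int(np.ceil(max(abs(w).max()/7,np.linalg.norm(L[:3,3])/.040,1)))
    D=expm(L/n);return n,np.r_[D[:3,3]*1e3,R.from_matrix(D[:3,:3]).as_rotvec(degrees=True)].round(2)
def down(yaw,tilt=0): # tool down; tool x along world yaw direction; tilt leans tool z toward +tool-x
    return R.from_euler('z',yaw).as_matrix()@R.from_euler('y',-tilt).as_matrix()@np.diag([1,-1,-1.])
E
python3 - <<'E'
from h import *
np.set_printoptions(precision=4,suppress=True)
f=arm.grab_frame('wrist');M=cur()
print(np.linalg.inv(M)@T(rot(f['orientation']),f['position']),f['K'])
A=T(down(0),[.40,.12,.36]);B=T(down(0),[.42,-.24,.30])
m=T(M[:3,:3],M[:3,3]+[0,0,.13])
print(plan(m),plan(A,None,m),plan(B,None,A))
E
```

```text
[[ 0.0003 -0.9546 -0.2977  0.0807]
 [ 1.      0.0001  0.0009  0.0005]
 [-0.0008 -0.2977  0.9546 -0.1586]
 [ 0.      0.      0.      1.    ]] [[302.3413   0.     277.1779]
 [  0.     302.3413 207.762 ]
 [  0.       0.       1.    ]]
(4, array([  0. ,  -0. , -32.5,   0. ,   0. ,   0. ])) (13, array([17.77, 35.15, -0.26, -0.  , -0.  , -1.89])) (10, array([ 2., 36.,  6.,  0.,  0.,  0.]))
```

Request:
servo_tool(deltas=[[-1, 0, 0, -32.5, 0, 0, 0], [-1, 0, 0, -32.5, 0, 0, 0], [-1, 0, 0, -32.5, 0, 0, 0], [-1, 0, 0, -32.5, 0, 0, 0], [-1, 25, 34, 0, 0, 0, -1.9], [-1, 25, 34, 0, 0, 0, -1.9], [-1, 25, 34, 0, 0, 0, -1.9], [-1, 25, 34, 0, 0, 0, -1.9], [-1, 25, 34, 0, 0, 0, -1.9], [-1, 25, 34, 0, 0, 0, -1.9], [-1, 25, 34, 0, 0, 0, -1.9], [-1, 25, 34, 0, 0, 0, -1.9], [-1, 25, 34, 0, 0, 0, -1.9], [-1, 25, 34, 0, 0, 0, -1.9], [-1, 25, 34, 0, 0, 0, -1.9], [-1, 25, 34, 0, 0, 0, -1.9], [-1, 0, 0, 0, 0, 0, 0]])

```text
t: 2.57
eef_pos: [0.4706, 0.1486, 0.3568]
ee_rot: [3.141, -0.001, -0.034]
force: [-0.1, 0.7, -0.2]
width: 0.0876
gripper_force: 0.0
```

Request:
servo_tool(deltas=[[-1, 24, 24, 0, 0, 0, -1], [-1, 24, 24, 0, 0, 0, -1], [-1, 24, 24, 0, 0, 0, 0], [-1, 0, 0, 0, 0, 0, 0], [-1, 0, 0, 0, 0, 0, 0]])

```text
t: 2.98
eef_pos: [0.5401, 0.0797, 0.3558]
ee_rot: [3.141, 0.001, 0.001]
force: [-0.7, 1.2, -0.8]
width: 0.0874
gripper_force: 0.0
```

```bash
python3 - <<'E'
from h import *
np.set_printoptions(precision=4,suppress=True)
f=arm.grab_frame('wrist');save(f,'w1.png');print(cur()[:3,3],f['position'],f['orientation'],f['distortion'])
np.save('w1.npy',np.array([f],dtype=object),allow_pickle=True)
for n in ['rail_mid','terminals_end','stop_face','pot_mid']:
    for d in arm.recognise(n,f)[:4]:
        w=world(f,d['at']);print(n,round(d['conf'],2),w,proj(f,w)[0].round())
E
```

```text
[0.5396 0.0805 0.3561] [0.6208 0.0796 0.5143] [ 2.8377 -0.0017 -1.5697] [-0.0673  0.      0.      0.      0.    ]
rail_mid 0.7 [0.5624 0.1704 0.1004] [210. 158.]
terminals_end 0.85 [0.5627 0.1747 0.0975] [208. 158.]
stop_face 0.71 [0.5729 0.0192 0.122 ] [323. 152.]
pot_mid 0.83 [0.4266 0.1974 0.0544] [205. 237.]
```

View pics/w1.png

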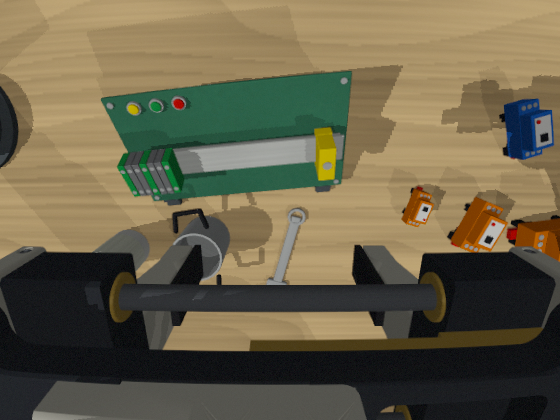

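```bash
python3 - <<'E'
import cv2
a=cv2.imread('pics/w1.png')[65:205,95:362]
cv2.imwrite('pics/w1c.png',cv2.resize(a,None,fx=3,fy=3,interpolation=cv2.INTER_CUBIC))
E
```

```text
(no output)
```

View pics/w1c.png

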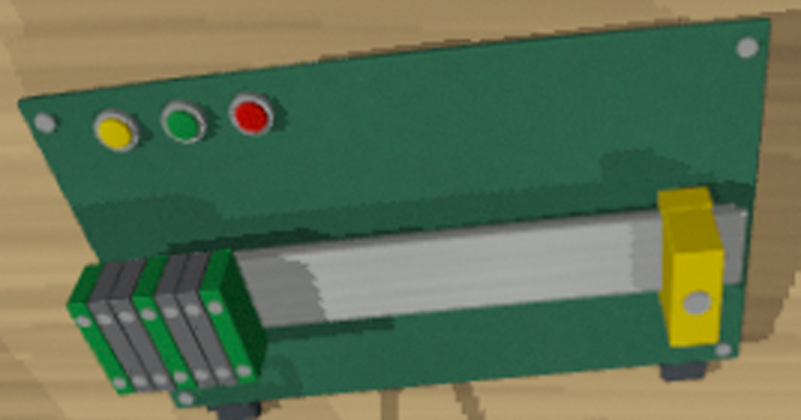

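```bash
cat > fit.py <<'E'
from h import *
from scipy.optimize import least_squares
np.set_printoptions(precision=4,suppress=True)
f=np.load('w1.npy',allow_pickle=True)[0]
def Rr(yaw,sl=np.radians(30)): return R.from_euler('z',yaw).as_matrix()@R.from_euler('y',-sl).as_matrix()
def pts(c,ys): return np.array([(c+95,160,-25),(c+95,-160,-25),(c-95,-160,-25),(c-95,160,-25),(-20,-150,0),(20,-150,0),(20,80,0),(-20,80,0),(26,ys,35),(-26,ys,35),(26,ys-22,35),(-26,ys-22,35)])/1e3
px=np.array([(20,101),(770,18),(737,356),(172,406),(741,285),(745,211),(238,255),(270,327),(666,240),(671,345),(722,247),(718,345)])/3+[95,65]-[1/3,1/3]
def res(v):
    P=pts(v[4],v[5])@Rr(v[3]).T+v[:3]
    return ((proj(f,P)-px)).ravel()
if __name__=='__main__':
    s=least_squares(res,[.565,.085,.1,.07,30,-105],loss='soft_l1',x_scale=[.01,.01,.01,.01,10,10])
    print(s.x);print(s.fun.reshape(-1,2).round(1))
    J=s.jac;print(np.sqrt(np.diag(np.linalg.inv(J.T@J)))*.5)
    Rm=Rr(s.x[3]);np.savez('rail.npz',R=Rm,p=s.x[:3])
    print('panel bottom z',(Rm@[(s.x[4]-95)/1e3,0,-.025]+s.x[:3]))
E
python3 fit.py
```

```text
[   0.5628    0.1378    0.0884    0.0923    0.6082 -111.3064]
[[-1.2 -0.4]
 [ 0.2  0.3]
 [ 0.3  0.1]
 [ 1.9  0.3]
 [-0.8 -1.6]
 [ 0.  -0.3]
 [ 1.1  0.9]
 [-0.9 -1.1]
 [ 1.5  4.4]
 [-0.9  0.1]
 [ 0.3  0.6]
 [-0.6 -1.3]]
[0.0004 0.0004 0.0011 0.0019 0.667  0.5855]
panel bottom z [0.4938 0.1314 0.0196]
```

Request:
servo_tool(deltas=[[-1, -11, 34, 5, 0, 0, 0], [-1, -11, 34, 5, 0, 0, 0], [-1, -11, 34, 5, 0, 0, 0], [-1, -11, 34, 5, 0, 0, 0], [-1, -11, 34, 5, 0, 0, 0], [-1, -11, 34, 15, 0, 0, 0], [-1, -11, 34, 15, 0, 0, 0], [-1, -11, 34, 15, 0, 0, 0], [-1, -11, 34, 15, 0, 0, 0], [-1, -11, 34, 15, 0, 0, 0], [-1, 0, 0, 0, 0, 0, 0], [-1, 0, 0, 0, 0, 0, 0]])

```text
t: 4.23
eef_pos: [0.4297, -0.2601, 0.256]
ee_rot: [-3.141, 0.001, 0.002]
force: [0.3, 0.9, 1.2]
width: 0.0874
gripper_force: 0.0
```

```bash
python3 - <<'E'
from h import *
np.set_printoptions(precision=4,suppress=True)
f=arm.grab_frame('wrist');print(cur()[:3,3],f['position'],f['orientation'])
np.save('w2.npy',np.array([f],dtype=object),allow_pickle=True)
for n in ['relay_mid','relay_lip','relay_foot','relay_right','clip','spare_mid']:
    for d in arm.recognise(n,f)[:4]:
        w=world(f,d['at']);print(n,round(d['conf'],2),w,proj(f,w)[0].round())
u,v=proj(f,[.437,-.265,.05])[0].astype(int)
a=f['color'][max(v-70,0):v+70,u-90:u+90,::-1];print(u-90,max(v-70,0))
cv2.imwrite('pics/w2c.png',cv2.resize(a,None,fx=4,fy=4,interpolation=cv2.INTER_CUBIC))
E
```

```text
[ 0.4307 -0.2594  0.2568] [ 0.5104 -0.2603  0.4145] [ 2.8376 -0.0008 -1.5688]
relay_mid 0.75 [ 0.4246 -0.4044  0.0877] [404. 194.]
relay_mid 0.72 [ 0.4444 -0.2705  0.0733] [286. 174.]
relay_mid 0.65 [ 0.473  -0.1641  0.0516] [196. 146.]
relay_lip 0.94 [ 0.4264 -0.4064  0.0887] [407. 193.]
relay_lip 0.75 [ 0.4742 -0.1622  0.0484] [195. 145.]
relay_lip 0.69 [ 0.4434 -0.2727  0.0684] [288. 174.]
relay_lip 0.63 [0.5698 0.0047 0.098 ] [17. 59.]
relay_foot 0.81 [ 0.4272 -0.4027  0.0892] [404. 192.]
relay_foot 0.7 [ 0.446  -0.2717  0.0751] [287. 172.]
relay_foot 0.69 [ 0.4673 -0.1655  0.0507] [198. 151.]
relay_right 0.96 [ 0.4458 -0.2712  0.0766] [286. 173.]
relay_right 0.74 [ 0.4257 -0.4053  0.0874] [405. 193.]
relay_right 0.7 [ 0.4711 -0.1621  0.0522] [194. 148.]
spare_mid 0.57 [ 0.5931 -0.3219  0.072 ] [337.  31.]
190 105
```

View pics/w2c.png

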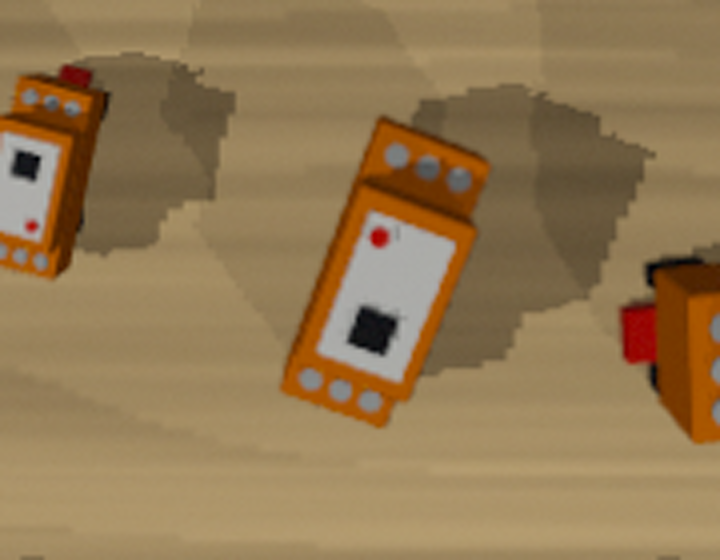

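```bash
python3 - <<'E'
import cv2,numpy as np
a=cv2.imread('pics/top0.png')[220:275,310:450];b=cv2.imread('pics/scene0.png')[240:365,100:270]
r=lambda x:cv2.resize(x,(700,int(700*x.shape[0]/x.shape[1])) ,interpolation=cv2.INTER_CUBIC)
a=r(a);b=r(b)
b=cv2.resize(b,(450,325));a=a[:275];
o=np.zeros((600,700,3),np.uint8);o[:a.shape[0]]=a;o[275:600,:450]=b
cv2.imwrite('pics/c3.png',o)
E
```

```text
(no output)
```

View pics/c3.png

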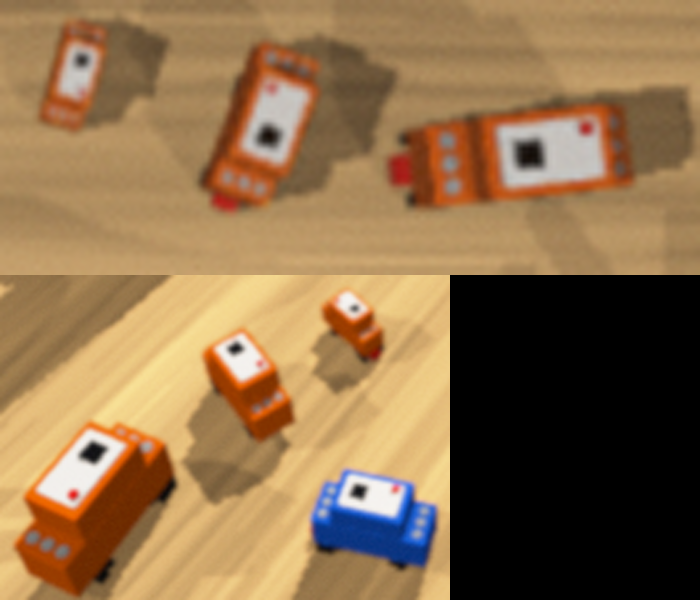

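```bash
cat > fitr.py <<'E'
from h import *
from scipy.optimize import least_squares
np.set_printoptions(precision=4,suppress=True)
f=np.load('w2.npy',allow_pickle=True)[0]
P=np.array([(28,18,36),(28,-18,36),(-28,-18,36),(-45,-18,12),(-45,18,12),(45,18,12),(45,-18,12)])/1e3
px=np.array([(366,182),(477,224),(408,400),(385,428),(283,390),(380,118),(490,160)])/4+[190,105]-.4
def res(v): return (proj(f,P@R.from_euler('z',v[3]).as_matrix().T+v[:3])-px).ravel()
for zfix in (0,1):
    g=(lambda v:res([v[0],v[1],.036,v[2]])) if zfix else res
    s=least_squares(g,[.445,-.27,-.38] if zfix else [.445,-.27,.036,-.38],loss='soft_l1')
    print(s.x,s.fun.reshape(-1,2).round(1).tolist())
x,y,yaw=s.x
r=np.load('rail.npz')
# grasp: grasp point at relay z=+20 -> TCP at z -0.019+... tool x along relay x
g=.036+.021-.019
A=T(down(yaw),[x+.0*np.cos(yaw),y,.12]);B=T(down(yaw),[x,y,g])
print(plan(A),plan(B,None,A),g)
E
python3 fitr.py
```

```text
[ 0.438  -0.271   0.0314 -0.3495] [[-1.2, -0.1], [0.4, 0.3], [0.2, 0.1], [0.4, -0.5], [-0.5, -0.2], [-0.0, 0.2], [0.3, 0.2]]
[ 0.4388 -0.2708 -0.3499] [[-1.4, -0.4], [0.6, 0.2], [0.2, 0.5], [0.3, 0.0], [-0.8, 0.2], [-0.1, -0.3], [0.6, -0.1]]
(4, array([ 2.18,  2.84, 34.29, -0.  , -0.02,  5.1 ])) (3, array([ 0.  ,  0.  , 27.33,  0.  ,  0.  , -0.  ])) 0.03799999999999999
```

Request:
servo_tool(deltas=[[-0.36, 2.2, 2.8, 34.3, 0, 0, 5.1], [-0.36, 2.2, 2.8, 34.3, 0, 0, 5.1], [-0.36, 2.2, 2.8, 34.3, 0, 0, 5.1], [-0.36, 2.2, 2.8, 34.3, 0, 0, 5.1], [-0.36, 0, 0, 0, 0, 0, 0], [-0.36, 0, 0, 0, 0, 0, 0], [-0.36, 0, 0, 0, 0, 0, 0]])

```text
t: 5.17
eef_pos: [0.4394, -0.2717, 0.1212]
ee_rot: [3.141, -0.002, -0.348]
force: [-0.2, -0.0, 0.6]
width: 0.0599
gripper_force: 0.0
```

```bash
python3 - <<'E'
from h import *
np.set_printoptions(precision=4,suppress=True)
s=arm.get_state();print(s['eef_pos'],s['ee_rot'],s['width'],s['q'])
print(plan(T(down(-.35),[.4388,-.2708,.038]),4))
E
```

```text
[ 0.4394 -0.2717  0.1212] [ 3.1412 -0.0018 -0.3479] 0.059943667735014014 [-0.1728  0.1956 -0.4797  0.001  -0.8938  1.3951]
(4, array([-0.23, -0.17, 20.8 ,  0.01, -0.03,  0.03]))
```

Request:
servo_tool(deltas=[[-0.36, 0, 0, 20.8, 0, 0, 0], [-0.36, 0, 0, 20.8, 0, 0, 0], [-0.36, 0, 0, 20.8, 0, 0, 0], [-0.36, 0, 0, 20.8, 0, 0, 0], [1, 0, 0, 0, 0, 0, 0], [1, 0, 0, 0, 0, 0, 0], [1, 0, 0, 0, 0, 0, 0], [1, 0, 0, 0, 0, 0, 0], [1, 0, 0, 0, 0, 0, 0], [1, 0, 0, 0, 0, 0, 0]], squeeze=30)

```text
t: 6.0
eef_pos: [0.4397, -0.2719, 0.0381]
ee_rot: [-3.141, -0.004, -0.351]
force: [-0.3, 2.9, 9.1]
width: 0.0358
gripper_force: 29.8
```

```bash
cat >> h.py <<'E'
rail=np.load('rail.npz');RL=T(rail['R'],rail['p'])
off=np.array([1.2,0,2.1])  # TCP in relay frame, mm
def relay(x,y,z,th):  # relay_mid pose in rail frame (mm, deg raised)
    return T(R.from_euler('y',th,degrees=True).as_matrix(),np.array([x,y,z])/1e3)
def tcp(x,y,z,th): return RL@relay(x,y,z,th)@T(np.diag([1,-1,-1.]),off/1e3)
def where(M=None): # relay in rail frame from TCP
    M=cur() if M is None else M
    Q=np.linalg.inv(RL)@M@np.linalg.inv(T(np.diag([1,-1,-1.]),off/1e3))
    return (Q[:3,3]*1e3).round(1),R.from_matrix(Q[:3,:3]).as_rotvec(degrees=True).round(2)
E
python3 - <<'E'
from h import *
np.set_printoptions(precision=4,suppress=True)
M=cur();up=T(M[:3,:3],M[:3,3]+[0,0,.2]);P=tcp(34,-30,95,25)
print(M[:3,3],P[:3,3],R.from_matrix(P[:3,:3]).as_euler('xyz'),plan(P,12,up))
E
```

```text
[ 0.4397 -0.2719  0.0381] [0.5486 0.1063 0.1899] [ 3.1416 -0.0873  0.0923] (12, array([  4.19, -32.75,   4.31,   0.09,   0.39,  -2.12]))
```

Request:
servo_tool(deltas=[[1, 0, 0, -20, 0, 0, 0], [1, 0, 0, -36, 0, 0, 0], [1, 0, 0, -36, 0, 0, 0], [1, 0, 0, -36, 0, 0, 0], [1, 0, 0, -36, 0, 0, 0], [1, 0, 0, -36, 0, 0, 0], [1, 4.2, -20, 2.3, 0.1, 0.4, -2.1], [1, 4.2, -33, 4.3, 0.1, 0.4, -2.1], [1, 4.2, -33, 4.3, 0.1, 0.4, -2.1], [1, 4.2, -33, 4.3, 0.1, 0.4, -2.1], [1, 4.2, -33, 4.3, 0.1, 0.4, -2.1], [1, 4.2, -33, 4.3, 0.1, 0.4, -2.1], [1, 4.2, -33, 4.3, 0.1, 0.4, -2.1], [1, 4.2, -33, 4.3, 0.1, 0.4, -2.1], [1, 4.2, -33, 4.3, 0.1, 0.4, -2.1], [1, 4.2, -33, 4.3, 0.1, 0.4, -2.1], [1, 4.2, -33, 4.3, 0.1, 0.4, -2.1], [1, 4.2, -33, 4.3, 0.1, 0.4, -2.1], [1, 0, 0, 0, 0, 0, 0], [1, 0, 0, 0, 0, 0, 0]])

```text
t: 7.67
eef_pos: [0.5432, 0.0987, 0.1902]
ee_rot: [-3.14, -0.085, 0.091]
force: [-0.4, -1.2, -2.9]
width: 0.0356
gripper_force: 29.8
```

```bash
python3 - <<'E'
from h import *
np.set_printoptions(precision=4,suppress=True)
print(where(),arm.get_state()['width'])
print(plan(tcp(34,-30,60,25)))
f=arm.grab_frame('wrist');save(f,'w4.png');np.save('w4.npy',np.array([f],dtype=object),allow_pickle=True)
E
```

```text
(array([ 28.9, -37.1,  98.3]), array([ 0.09, 25.13, -0.11])) 0.03560882287045325
(1, array([20.83, -7.08, 32.52, -0.11,  0.13, -0.08]))
```

View pics/w4.png

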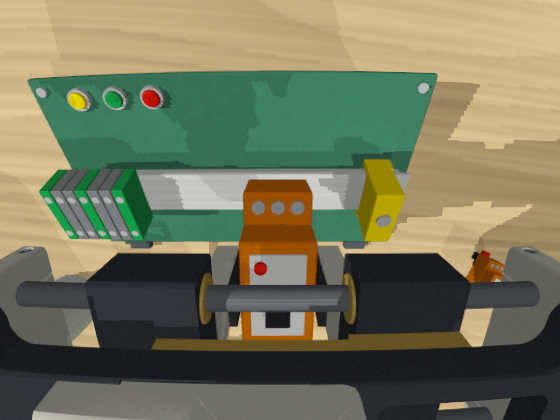

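```bash
python3 - <<'E'
from h import *
np.set_printoptions(precision=2,suppress=True)
f=np.load('w4.npy',allow_pickle=True)[0];g=cv2.cvtColor(f['color'],cv2.COLOR_RGB2GRAY)
def cmp(P,px,win=4):
    q=cv2.cornerSubPix(g,np.array(px,np.float32).reshape(-1,1,2),(win,win),(-1,-1),(3,50,.01)).reshape(-1,2)
    print(np.c_[proj(f,P),q,np.array(px)])
W=lambda P,M:np.array(P)/1e3@M[:3,:3].T+M[:3,3]
print('panel');cmp(W([(95,160,-25),(95,-160,-25),(20,-150,-3),(20,-150,0),(-20,-150,0)],RL),[(30,79),(436,73),(408,173),(408,176),(405,211)])
Rl=cur()@np.linalg.inv(T(np.diag([1,-1,-1.]),off/1e3))
print('relay');cmp(W([(45,18,12),(45,-18,12),(28,18,12),(28,-18,12),(28,18,36),(28,-18,36)],Rl),[(247,180),(311,180),(243,226),(312,226),(240,235),(316,235)])
# column edges
for x in (170,200,330,345,395): 
    c=g[:,x].astype(int);d=np.diff(c);k=np.argsort(-abs(d[150:225]))[:5]+150;print(x,[(i,d[i]) for i in sorted(k)])
print(proj(f,W([(20,60,-3),(20,60,0),(-20,60,0),(20,-70,-3),(20,-70,0),(-20,-70,0)],RL)))
for y in (300,): pass
E
```

```text
panel
[[ 28.43  79.66  26.82  79.83  30.    79.  ]
 [436.83  74.73 436.66  73.24 436.    73.  ]
 [407.02 171.04 405.38 172.8  408.   173.  ]
 [408.13 173.08 405.38 172.81 408.   176.  ]
 [396.09 207.45 405.   211.   405.   211.  ]]
relay
[[242.9  189.51 248.57 179.25 247.   180.  ]
 [314.07 189.62 311.   180.   311.   180.  ]
 [243.93 221.15 243.69 224.42 243.   226.  ]
 [312.83 221.25 310.67 224.76 312.   226.  ]
 [238.37 239.43 240.   235.   240.   235.  ]
 [318.89 239.53 316.   235.   316.   235.  ]]
170 [(np.int64(168), np.int64(34)), (np.int64(174), np.int64(28)), (np.int64(177), np.int64(-31)), (np.int64(208), np.int64(-39)), (np.int64(209), np.int64(-36))]
200 [(np.int64(168), np.int64(36)), (np.int64(174), np.int64(17)), (np.int64(208), np.int64(-51)), (np.int64(209), np.int64(-63)), (np.int64(214), np.int64(21))]
330 [(np.int64(168), np.int64(31)), (np.int64(173), np.int64(37)), (np.int64(189), np.int64(34)), (np.int64(208), np.int64(-40)), (np.int64(209), np.int64(-46))]
345 [(np.int64(165), np.int64(-19)), (np.int64(167), np.int64(21)), (np.int64(168), np.int64(28)), (np.int64(173), np.int64(20)), (np.int64(208), np.int64(-23))]
395 [(np.int64(150), np.int64(-28)), (np.int64(168), np.int64(33)), (np.int64(169), np.int64(14)), (np.int64(175), np.int64(-12)), (np.int64(194), np.int64(15))]
[[164.4  171.14]
 [163.43 173.19]
 [174.05 207.62]
 [315.12 170.69]
 [315.45 172.75]
 [311.9  207.51]]
```

```bash
python3 - <<'E'
from h import *
np.set_printoptions(precision=1,suppress=True)
f=np.load('w4.npy',allow_pickle=True)[0]
W=lambda P,M:np.array(P)/1e3@M[:3,:3].T+M[:3,3]
Rl=cur()@np.linalg.inv(T(np.diag([1,-1,-1.]),off/1e3))
print(proj(f,W([(45,0,-22),(45,0,12),(28,0,12),(28,0,36),(45,18,-22),(45,-18,-22)],Rl)))
c=f['color'][172:256,266:269].mean(1).astype(int)
for i in range(len(c)): print(172+i,c[i],end=' ')
g=f['color'][185].astype(int);print([ (x,g[x].tolist()) for x in list(range(241,252))+list(range(306,316))])
E
python3 - <<'E'
import cv2
a=cv2.imread('pics/w4.png')[160:275,205:355]
cv2.imwrite('pics/w4c.png',cv2.resize(a,None,fx=5,fy=5,interpolation=cv2.INTER_CUBIC))
E
```

```text
[[278.2 176.2]
 [278.5 189.5]
 [278.4 221.2]
 [278.6 239.5]
 [248.9 176.2]
 [307.5 176.3]]
172 [143 145 141] 173 [149 151 148] 174 [189 191 187] 175 [201 202 199] 176 [202 204 200] 177 [201 203 199] 178 [202 204 200] 179 [155 139 130] 180 [118  60   2] 181 [119  60   3] 182 [119  59   2] 183 [119  59   1] 184 [119  59   0] 185 [118  59   0] 186 [119  60   0] 187 [119  59   1] 188 [119  59   2] 189 [119  59   0] 190 [118  58   0] 191 [122  61   0] 192 [142  72   0] 193 [149  75   0] 194 [152  78   0] 195 [152  77   0] 196 [153  78   0] 197 [153  77   0] 198 [152  77   0] 199 [153  78   0] 200 [153  78   0] 201 [152  78   0] 202 [153  77   0] 203 [153  78   0] 204 [153  79   0] 205 [152  77   0] 206 [153  78   0] 207 [153  78   0] 208 [154  78   0] 209 [153  78   0] 210 [152  78   0] 211 [153  78   0] 212 [153  78   0] 213 [153  78   0] 214 [152  78   0] 215 [153  79   0] 216 [152  78   0] 217 [152  77   0] 218 [153  79   0] 219 [153  78   0] 220 [153  78   0] 221 [153  79   0] 222 [153  78   0] 223 [153  78   0] 224 [141  71   0] 225 [123  61   0] 226 [116  58   0] 227 [118  60   0] 2
[... 285 characters left out ...]
] 244 [151  77   0] 245 [152  77   0] 246 [152  77   0] 247 [152  77   0] 248 [153  79   0] 249 [153  78   0] 250 [153  79   0] 251 [153  80   0] 252 [152  77   0] 253 [153  79   0] 254 [134 106  85] 255 [137 134 130] [(241, [178, 178, 175]), (242, [179, 179, 176]), (243, [179, 180, 177]), (244, [178, 180, 176]), (245, [175, 169, 162]), (246, [160, 119, 85]), (247, [132, 67, 0]), (248, [119, 59, 0]), (249, [117, 58, 0]), (250, [117, 58, 0]), (251, [119, 59, 0]), (306, [118, 57, 0]), (307, [119, 59, 6]), (308, [144, 118, 101]), (309, [186, 181, 174]), (310, [201, 202, 198]), (311, [199, 202, 198]), (312, [200, 202, 198]), (313, [199, 202, 198]), (314, [198, 202, 198]), (315, [200, 202, 198])]
```

View pics/w4c.png

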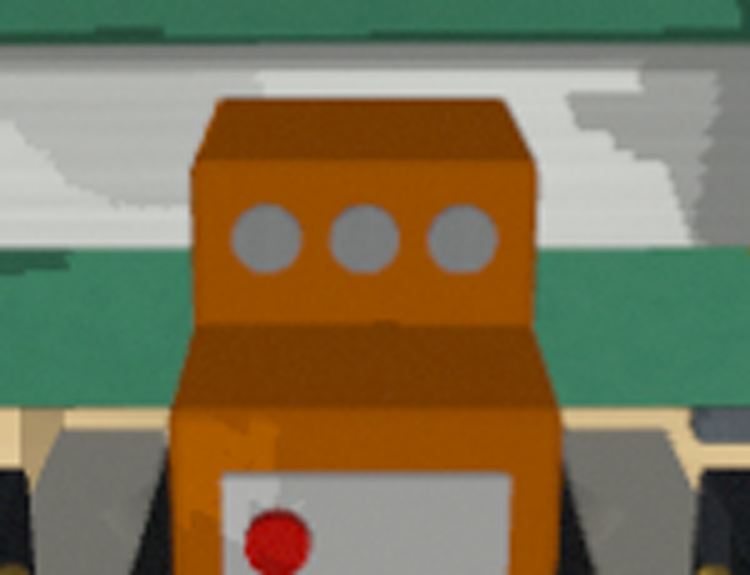

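```bash
python3 - <<'E'
from h import *
from scipy.optimize import least_squares
np.set_printoptions(precision=2,suppress=True)
f=np.load('w4.npy',allow_pickle=True)[0]
P=np.array([(45,17.8,-22),(45,-17.8,-22),(45,17.8,12),(45,-17.8,12),(28,17.8,12),(28,-17.8,12),(28,17.8,36),(28,-17.8,36)])/1e3
px=np.array([(248.7,179.2),(305.7,179.2),(243.4,191.6),(312.1,191.6),(243.7,224.4),(311.6,224.4),(239.1,241.3),(316.6,241.3)])
F=np.diag([1,-1,-1.]);M=cur()
def res(v,full=True):
    Q=M@T(F@R.from_euler('yz',[v[3],v[4]],degrees=True).as_matrix(),F@-np.array(v[:3])/1e3)
    return (proj(f,P@Q[:3,:3].T+Q[:3,3])-px).ravel()
for fz in (None,2.1):
    s=least_squares((lambda v:res(v)) if fz is None else (lambda v:res([v[0],v[1],fz,v[3],v[4]])),[1.2,0,2.1,0,0])
    print('off xyz',s.x[:3],'pitch,yaw',s.x[3:],'rms',np.sqrt(np.mean(s.fun**2)));print(s.fun.reshape(-1,2).tolist() if fz else '')
# joint rail refit w1+w4
import fit
g=cv2.cvtColor(f['color'],cv2.COLOR_RGB2GRAY)
PX4=np.array([(28,79.3),(436.6,73.2)]);
def r2(v):
    Rm=fit.Rr(v[3]);a=fit.pts(0,v[4])@Rm.T+v[:3]
    r1=(proj(fit.f,a)-fit.px)[[0,1,2,5,6,7,9,10,11]].ravel()
    Wd=lambda p:np.array(p)/1e3@Rm.T+v[:3]
    b=(proj(f,Wd([(95,160,-25),(95,-160,-25)]))-PX4).ravel()
    e=[]
    for yy,row,x in((60,174.3,20),(-70,173.7,20),(60,209,-20),(-70,208.8,-20)): e.append(proj(f,Wd([(x,yy,0)]))[0,1]-row)
    return np.r_[r1,b,np.array(e)*2]
for sel in (slice(None),slice(18,None)):
  s=least_squares(lambda v:r2(v)[sel] if sel.start is None else np.r_[r2(v)[sel],(v[4]+111)],list(RL[:3,3])+[.0923,-111],loss='soft_l1',x_scale=[.01,.01,.01,.01,10])
  print(s.x*[1e3,1e3,1e3,1e3,1],r2(s.x)[18:])
E
```

```text
off xyz [ 3.24 -0.32  3.28] pitch,yaw [0.75 0.14] rms 0.4790954529621272

off xyz [ 2.98 -0.32  5.74] pitch,yaw [1.07 0.14] rms 0.513126337833279
[[0.0028145285227481054, 0.272640935886443], [0.5984630949975553, 0.22947500679896393], [-0.6776909094956238, 0.5777573478843294], [0.4305825878649898, 0.5232151049214053], [0.07528981469522478, -0.7143705144214039], [-0.10983137757955319, -0.7734151034853767], [-0.9099546556107612, 0.03685297557680656], [0.720038746789669, -0.036570100836200936]]
[ 562.1128  137.647    89.273    94.5454 -111.6099] [-0.4387  1.5159  0.5638  1.7065 -0.1518 -0.5    -0.718  -1.1213]
[ 561.9927  137.7776   89.4749   93.5455 -111.    ] [-0.6905  1.4083  0.6127  2.0149  0.0127 -0.0309 -0.5252 -0.6562]
```

```bash
cat >> h.py <<'E'
RL=T(R.from_euler('z',.094).as_matrix()@R.from_euler('y',-30,degrees=True).as_matrix(),[.5621,.1377,.0893])
F=np.diag([1,-1,-1.])
G=T(F@R.from_euler('y',.75,degrees=True).as_matrix(),F@np.array([-3.2,.3,-3.2])/1e3) # relay in tool
def tcp(x,y,z,th): return RL@relay(x,y,z,th)@np.linalg.inv(G)
def where(M=None):
    Q=np.linalg.inv(RL)@(cur() if M is None else M)@G
    return (Q[:3,3]*1e3).round(1),R.from_matrix(Q[:3,:3]).as_rotvec(degrees=True).round(2)
E
python3 - <<'E'
from h import *
np.set_printoptions(precision=4,suppress=True)
print(where());A=tcp(34,-30,65,25);B=tcp(34,-30,29.2,25);C=tcp(13,-30,29.2,25)
print(plan(A,4),plan(B,5,A),plan(C,7,B))
E
```

```text
(array([ 26.8, -37.8,  97.2]), array([ 0.04, 25.88, -0.28]))
(4, array([ 5.  , -1.96,  6.54, -0.02,  0.22, -0.07])) (5, array([ 2.94, -0.  ,  6.53,  0.  ,  0.  ,  0.  ])) (7, array([-2.74,  0.  ,  1.23,  0.  ,  0.  ,  0.  ]))
```

Request:
servo_tool(deltas=[[1, 5, -2, 6.5, 0, 0.2, -0.1], [1, 5, -2, 6.5, 0, 0.2, -0.1], [1, 5, -2, 6.5, 0, 0.2, -0.1], [1, 5, -2, 6.5, 0, 0.2, 0], [1, 2.9, 0, 6.5, 0, 0, 0], [1, 2.9, 0, 6.5, 0, 0, 0], [1, 2.9, 0, 6.5, 0, 0, 0], [1, 2.9, 0, 6.5, 0, 0, 0], [1, 2.9, 0, 6.5, 0, 0, 0], [1, 0, 0, 0, 0, 0, 0], [1, 0, 0, 0, 0, 0, 0]])

```text
t: 8.63
eef_pos: [0.5827, 0.1087, 0.1347]
ee_rot: [-3.14, -0.099, 0.093]
force: [-0.0, -0.3, -2.9]
width: 0.0362
gripper_force: 29.8
```

```bash
python3 - <<'E'
from h import *
np.set_printoptions(precision=4,suppress=True)
s=arm.get_state();print(where(),s['force'],s['moment'],s['width'])
f=arm.grab_frame('scene');g=arm.grab_frame('wrist')
np.save('w5.npy',np.array([f,g],dtype=object),allow_pickle=True)
u,v=proj(f,[.57,.10,.12])[0].astype(int)
a=cv2.resize(f['color'][v-45:v+45,u-65:u+65,::-1],None,fx=4.5,fy=4.5,interpolation=cv2.INTER_CUBIC);print(u-65,v-45)
b=g['color'][150:280,190:360,::-1];save(g,'w5.png')
cv2.imwrite('pics/c5.png',np.hstack([cv2.resize(a,(400,277)),cv2.resize(b,(400,277))]) if 0 else a)
E
```

```text
(array([ 33.9, -30.5,  28.8]), array([ 0.05, 25.1 , -0.07])) [-0.0328 -0.3093 -2.8807] [-0.0309  0.436  -0.0066] 0.036210818986931466
258 136
```

View pics/c5.png

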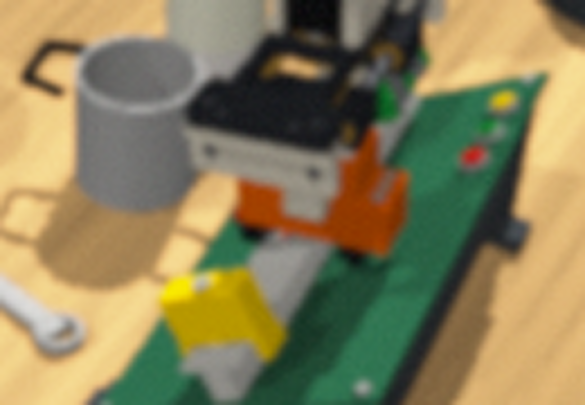

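Request:
servo_tool(deltas=[[1, -2.7, 0, 1.3, 0, 0, 0], [1, -2.7, 0, 1.3, 0, 0, 0], [1, -2.7, 0, 1.3, 0, 0, 0], [1, -2.7, 0, 1.3, 0, 0, 0], [1, -2.7, 0, 1.3, 0, 0, 0], [1, -2.7, 0, 1.2, 0, 0, 0], [1, 0, 0, 0, 0, 0, 0]], squeeze=20)

```text
t: 9.32
eef_pos: [0.5667, 0.1073, 0.1256]
ee_rot: [-3.14, -0.099, 0.093]
force: [-0.8, -0.1, -2.5]
width: 0.0361
gripper_force: 19.9
```

```bash
cat > st.py <<'E'
from h import *
np.set_printoptions(precision=2,suppress=True)
s=arm.get_state();print(where(),'F rail',RL[:3,:3].T@s['force'],s['moment'],s['width'])
E
python3 st.py
```

```text
(array([ 15.5, -30.4,  29. ]), array([ 0.07, 25.08, -0.06])) F rail [-1.94 -0.04 -1.82] [-0.1   0.43  0.04] 0.03612129291766333
```

Request:
servo_tool(deltas=[[1, -0.9, 0, 0.4, 0, 0, 0], [1, -0.9, 0, 0.4, 0, 0, 0], [1, -0.9, 0, 0.4, 0, 0, 0], [1, -0.9, 0, 0.4, 0, 0, 0], [1, 0, 0, 0, 0, 0, 0]])

```text
t: 9.73
eef_pos: [0.5642, 0.1072, 0.1241]
ee_rot: [-3.14, -0.1, 0.093]
force: [0.4, -0.1, -2.0]
width: 0.0359
gripper_force: 19.9
```

```bash
python3 st.py
```

```text
(array([ 12.4, -30.3,  28.9]), array([ 0.08, 25.03, -0.06])) F rail [-0.64 -0.12 -1.99] [-0.11  0.38 -0.06] 0.035944880445134046
```

Request:
servo_tool(deltas=[[1, -0.9, 0, 0.4, 0, 0, 0], [1, -0.9, 0, 0.4, 0, 0, 0], [1, -0.9, 0, 0.4, 0, 0, 0], [1, 0, 0, 0, 0, 0, 0]])

```text
t: 10.07
eef_pos: [0.5626, 0.1074, 0.1234]
ee_rot: [-3.139, -0.102, 0.094]
force: [2.5, -0.4, 2.7]
width: 0.0363
gripper_force: 20.0
```

```bash
python3 st.py
```

```text
(array([ 10.8, -29.9,  29.1]), array([ 0.12, 24.9 , -0.05])) F rail [ 3.47 -0.63  1.1 ] [-0.06 -0.76  0.04] 0.03632058867675858
```

```bash
python3 - <<'E'
from h import *
np.set_printoptions(precision=3,suppress=True)
def path(th,S=np.array([20.5,-23.7]),E=np.array([20,-1.5])):
    c,s=np.cos(np.radians(th)),np.sin(np.radians(th));return tcp(E[0]-(S[0]*c+S[1]*s),-30,E[1]-(-S[0]*s+S[1]*c),th)
print(plan(path(12),8,path(25)),plan(path(0),8,path(12)),where(path(25)),where(path(0)))
E
```

```text
(8, array([-0.76, -0.  ,  0.49, -0.  ,  1.62,  0.  ])) (8, array([-0.71,  0.  ,  0.45,  0.  ,  1.5 , -0.  ])) (array([ 11.4, -30. ,  28.6]), array([-0., 25.,  0.])) (array([ -0.5, -30. ,  22.2]), array([-0., -0., -0.]))
```

Request:
servo_tool(deltas=[[1, 0.6, 0, 0, 0, 0, 0], [1, -0.76, 0, 0.49, 0, 1.62, 0], [1, -0.76, 0, 0.49, 0, 1.62, 0], [1, -0.76, 0, 0.49, 0, 1.62, 0], [1, -0.76, 0, 0.49, 0, 1.62, 0], [1, 0, 0, 0, 0, 0, 0]], squeeze=30)

```text
t: 10.57
eef_pos: [0.5593, 0.1071, 0.1208]
ee_rot: [-3.139, -0.216, 0.094]
force: [4.3, 0.2, -0.4]
width: 0.0361
gripper_force: 30.0
```

```bash
python3 st.py
```

```text
(array([  6.8, -29.9,  28. ]), array([ 0.15, 18.4 , -0.04])) F rail [ 3.52 -0.24 -2.48] [ 0.16 -0.77 -0.03] 0.036128578301756
```

Request:
servo_tool(deltas=[[1, -0.5, 0, 0.55, 0, 1.6, 0], [1, -0.6, 0, 0.5, 0, 1.6, 0], [1, -0.6, 0, 0.5, 0, 1.6, 0], [1, -0.7, 0, 0.5, 0, 1.6, 0], [1, 0, 0, 0, 0, 0, 0]])

```text
t: 10.98
eef_pos: [0.5572, 0.1067, 0.118]
ee_rot: [-3.14, -0.326, 0.094]
force: [-3.6, 4.6, 4.0]
width: 0.0355
gripper_force: 30.0
```

```bash
python3 st.py
```

```text
(array([  3.8, -30.1,  26.2]), array([ 0.1 , 12.07, -0.02])) F rail [-0.68  4.95  5.05] [1.68 1.97 0.71] 0.035534203730072274
```

Request:
servo_tool(deltas=[[1, -0.7, 0, 0.5, 0, 1.5, 0], [1, -0.7, 0, 0.5, 0, 1.5, 0], [1, 0, 0, 0, 0, 0, 0]], squeeze=50)

```text
t: 11.23
eef_pos: [0.5563, 0.1065, 0.1166]
ee_rot: [-3.141, -0.378, 0.095]
force: [-7.9, 5.8, 6.4]
width: 0.0359
gripper_force: 50.0
```

```bash
python3 st.py
```

```text
(array([  2.5, -30.2,  25.2]), array([0.05, 9.08, 0.06])) F rail [-3.12  6.52  9.24] [2.21 3.18 1.13] 0.03592547679014941
```

```bash
cat > chk.py <<'E'
from h import *
from scipy.optimize import least_squares
np.set_printoptions(precision=2,suppress=True)
f=arm.grab_frame('wrist');c=f['color'].astype(int);M=cur();Q=M@G
W=lambda P,M:np.array(P)/1e3@M[:3,:3].T+M[:3,3]
r=c[:,:,0];sat=c.max(2)-c.min(2)
def edge(a,k0,k1,sgn=0):
    d=np.diff(a[k0:k1].astype(float));d=sgn*d if sgn else abs(d);i=np.argmax(d);w=d[max(i-2,0):i+3].clip(0);return k0+.5+(np.arange(max(i-2,0),max(i-2,0)+len(w))@w)/w.sum()
ob=[]
for y in(-13,13):
    for (x,z,sg) in((45,-22,0),(45,12,1),(28,12,-1),(28,36,1)):
        p=proj(f,W([(x,y,z)],Q))[0];col=int(round(p[0]));k=int(round(p[1]))
        e=edge(r[:,col] if sg else sat[:,col],k-7,k+8,sg if sg else 0);ob.append((x,y,z,col,e,p[1]))
ob=np.array(ob);print(ob)
def res(v):
    Q=M@T(F@R.from_euler('xy',[v[2],v[3]],degrees=True).as_matrix(),F@-np.array([v[0],-.3,v[1]])/1e3)
    return np.r_[proj(f,W(ob[:,:3],Q))[:,1]-ob[:,4],(v[1]-3.2)/3]
s=least_squares(res,[3.2,3.2,0,.75],loss='soft_l1');print('offx,offz,roll,pitch',s.x,s.fun)
G2=T(F@R.from_euler('xy',s.x[2:],degrees=True).as_matrix(),F@-np.array([s.x[0],-.3,s.x[1]])/1e3)
q=np.linalg.inv(RL)@M@G2;print('relay in rail',q[:3,3]*1e3,R.from_matrix(q[:3,:3]).as_rotvec(degrees=True))
for y in(20,40,-65,-75):
    for x,z in((20,0),(-20,0)):
        p=proj(f,W([(x,y,z)],RL))[0];col=int(round(p[0]));k=int(round(p[1]));d=np.diff(c[:,col].sum(1))
        j=[i for i in range(k-8,k+8) if abs(d[i])>30];print('rail',y,x,p,[(i,d[i]) for i in j])
E
python3 chk.py; python3 - <<'E'
import cv2,sys
sys.path.insert(0,'.')
from h import *
f=arm.grab_frame('wrist');g=arm.grab_frame('scene');np.save('w6.npy',np.array([f,g],dtype=object),allow_pickle=True)
E
```

```text
[[ 45.   -13.   -22.   297.   178.52 179.18]
 [ 45.   -13.    12.   302.   191.84 192.03]
 [ 28.   -13.    12.   301.   224.6  223.25]
 [ 28.   -13.    36.   305.   242.31 240.89]
 [ 45.    13.   -22.   255.   178.58 179.15]
 [ 45.    13.    12.   251.   191.94 191.99]
 [ 28.    13.    12.   252.   224.61 223.22]
 [ 28.    13.    36.   247.   242.4  240.86]]
offx,offz,roll,pitch [2.59 1.18 0.34 0.16] [ 0.12  0.42 -0.75  0.08  0.08  0.36 -0.7   0.1  -0.67]
relay in rail [  3.49 -30.41  27.1 ] [0.41 8.53 0.  ]
rail 20 20 [198.47 215.39] [(209, np.int64(-58)), (212, np.int64(136)), (213, np.int64(75)), (214, np.int64(97)), (215, np.int64(55))]
rail 20 -20 [204.94 265.82] [(262, np.int64(-31)), (272, np.int64(67)), (273, np.int64(50))]
rail 40 20 [168.03 215.31] [(207, np.int64(-55)), (212, np.int64(203)), (214, np.int64(95)), (215, np.int64(52))]
rail 40 -20 [176.97 265.57] []
rail -65 20 [329.96 215.62] [(212, np.int64(59)), (213, np.int64(81)), (214, np.int64(48))]
rail -65 -20 [325.45 266.13] []
rail -75 20 [345.35 215.63] [(212, np.int64(70)), (213, np.int64(77)), (215, np.int64(48))]
rail -75 -20 [339.57 266.08] []
```

Request:
servo_tool(deltas=[[1, -0.7, -0.3, 0.6, 0, 1.5, 0], [1, -0.6, -0.2, 0.6, 0, 1.5, 0], [1, -0.6, 0, 0.6, 0, 1.5, 0], [1, 0, 0, 0, 0, 0, 0]])

```text
t: 11.72
eef_pos: [0.5623, 0.1046, 0.1256]
ee_rot: [3.141, -0.431, 0.092]
force: [-1.5, 1.9, 2.1]
width: 0.0358
gripper_force: 50.0
```

```bash
python3 st.py; python3 chk.py | grep relay
```

```text
(array([ 12.2, -32.7,  30. ]), array([-0.08,  6.03, -0.1 ])) F rail [-0.07  2.    2.46] [0.64 1.97 0.35] 0.03577628156700863
relay in rail [ 10.58 -32.71  31.74] [-0.98  8.87 -0.05]
```

```bash
python3 - <<'E'
from h import *
np.set_printoptions(precision=3,suppress=True)
s=arm.get_state();print(s['q'],s['qd'],s['joint_efforts'],s['eef_pos'],s['ee_rot'],s['t'])
f=arm.grab_frame('wrist')
print('where',where())
g=arm.grab_frame('scene')
u,v=proj(g,[.55,.11,.17])[0].astype(int)
a=g['color'][max(v-85,0):v+65,u-100:u+100,::-1];b=f['color'][60:360,80:480,::-1]
cv2.imwrite('pics/c7.png',np.vstack([cv2.resize(a,(400,300),interpolation=cv2.INTER_CUBIC),b]))
E
```

```text
[ 0.449  0.064 -1.016  1.056 -0.169  0.194] [ 0.014  0.001  0.005 -0.029 -0.009  0.011] [ -0.713 -26.437  22.433   2.427   0.324  -0.275] [0.562 0.105 0.126] [ 3.141 -0.431  0.092] 11.7667
where (array([ 12.2, -32.7,  30. ]), array([-0.09,  6.04, -0.13]))
```

View pics/c7.png

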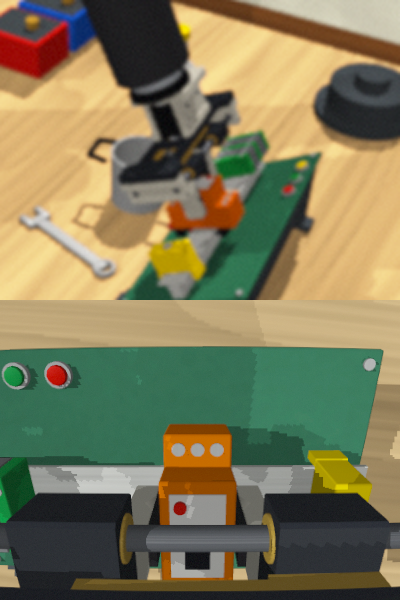

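```bash
python3 - <<'E'
from h import *
np.set_printoptions(precision=3,suppress=True)
print(plan(tcp(34,-30,60,25),8))
E
```

```text
(8, array([ 1.9 , -0.33, -4.18,  0.01, -2.37, -0.02]))
```

Request:
servo_tool(deltas=[[1, 2, 0, -3, 0, 0, 0], [1, 2, 0, -4.2, 0, -2.4, 0], [1, 2, 0, -4.2, 0, -2.4, 0], [1, 2, 0, -4.2, 0, -2.4, 0], [1, 2, 0, -4.2, 0, -2.4, 0], [1, 2, 0, -4.2, 0, -2.4, 0], [1, 2, 0, -4.2, 0, -2.4, 0], [1, 2, 0, -4.2, 0, -2.4, 0], [1, 0, 0, 0, 0, -2.4, 0], [1, 0, 0, 0, 0, 0, 0], [1, 0, 0, 0, 0, 0, 0]], squeeze=30)

```text
t: 12.78
eef_pos: [0.5745, 0.1001, 0.1617]
ee_rot: [3.133, -0.144, 0.086]
force: [0.0, -0.1, -2.5]
width: 0.0361
gripper_force: 30.0
```

```bash
python3 st.py; python3 chk.py |head -12; python3 -c "
from h import *
print(arm.get_state()['q'].round(3))"
```

```text
(array([ 39.7, -38.3,  56.5]), array([-0.66, 22.51, -0.33])) F rail [-1.23 -0.08 -2.17] [-0.07  0.61  0.01] 0.036108840322587495
[[ 45.   -13.   -22.   297.   183.51 180.2 ]
 [ 45.   -13.    12.   302.   193.98 193.31]
 [ 28.   -13.    12.   301.   226.24 224.47]
 [ 28.   -13.    36.   305.   240.99 242.35]
 [ 45.    13.   -22.   256.   183.53 180.21]
 [ 45.    13.    12.   251.   194.04 193.31]
 [ 28.    13.    12.   252.   226.24 224.48]
 [ 28.    13.    36.   248.   241.12 242.35]]
offx,offz,roll,pitch [4.47 2.04 0.26 3.56] [ 0.14  0.21 -0.66  0.17  0.16  0.2  -0.58  0.14 -0.39]
relay in rail [ 38.3  -38.61  58.3 ] [-0.41 25.32 -0.39]
rail 20 20 [200.73 222.94] [(220, np.int64(45)), (222, np.int64(42)), (223, np.int64(108))]
rail 20 -20 [208.32 257.29] [(252, np.int64(-219)), (253, np.int64(-284))]
[ 0.557  0.177 -0.447  0.1   -0.825  1.036]
```

```bash
cat >> h.py <<'E'
G=T(F@R.from_euler('y',3.8,degrees=True).as_matrix(),F@np.array([-4.8,.3,-2.8])/1e3)
E
python3 - <<'E'
from h import *
np.set_printoptions(precision=3,suppress=True)
print(where())
A=tcp(34,-30,45,25.5);B=tcp(34,-30,28.6,25.5);C=tcp(16,-30,28.6,25.5)
print(plan(A,4),plan(B,4,A),plan(C,6,B))
E
```

```text
(array([ 37.7, -38.6,  57.7]), array([-0.67, 25.56, -0.33]))
(4, array([ 0.3 , -2.18,  3.28,  0.15,  0.01, -0.11])) (4, array([ 1.52, -0.  ,  3.81,  0.  ,  0.  ,  0.  ])) (6, array([-2.79,  0.  ,  1.11,  0.  ,  0.  ,  0.  ]))
```

Request:
servo_tool(deltas=[[1, 0.3, -2.2, 3.3, 0.15, 0, -0.1], [1, 0.3, -2.2, 3.3, 0.15, 0, -0.1], [1, 0.3, -2.2, 3.3, 0.15, 0, -0.1], [1, 0.3, -2.2, 3.3, 0.15, 0, -0.1], [1, 1.5, 0, 3.8, 0, 0, 0], [1, 1.5, 0, 3.8, 0, 0, 0], [1, 1.5, 0, 3.8, 0, 0, 0], [1, 1.5, 0, 3.8, 0, 0, 0], [1, 0, 0, 0, 0, 0, 0], [1, 0, 0, 0, 0, 0, 0]])

```text
t: 13.67
eef_pos: [0.5849, 0.1094, 0.1353]
ee_rot: [-3.141, -0.145, 0.094]
force: [-0.3, 0.0, -2.0]
width: 0.0361
gripper_force: 30.0
```

```bash
python3 st.py; python3 chk.py |tail -9; python3 - <<'E'
from h import *
np.set_printoptions(precision=3,suppress=True)
print(plan(tcp(16,-30,28.6,25.5),6))
E
```

```text
(array([ 34.9, -30. ,  29. ]), array([ 0.  , 25.51, -0.01])) F rail [-1.32  0.06 -1.6 ] [-0.08  0.53  0.02] 0.036074112584717356
relay in rail [ 35.07 -29.91  30.02] [ 0.03 25.21 -0.01]
rail 20 20 [204.94 245.67] [(243, np.int64(65)), (246, np.int64(153)), (252, np.int64(-221)), (253, np.int64(-283))]
rail 20 -20 [212.75 280.97] [(283, np.int64(-52)), (284, np.int64(-85))]
rail 40 20 [176.83 245.53] [(243, np.int64(63)), (246, np.int64(145)), (252, np.int64(-230)), (253, np.int64(-273))]
rail 40 -20 [187.62 280.77] []
rail -65 20 [326.01 245.73] [(244, np.int64(-34))]
rail -65 -20 [320.67 281.07] [(284, np.int64(63))]
rail -75 20 [340.19 245.68] [(246, np.int64(72)), (250, np.int64(-47)), (251, np.int64(-43))]
rail -75 -20 [333.32 281.  ] [(283, np.int64(-37)), (284, np.int64(-156))]
(6, array([-2.92,  0.02,  1.26, -0.  , -0.  , -0.  ]))
```

Request:
servo_tool(deltas=[[1, -2.9, 0, 1.3, 0, 0, 0], [1, -2.9, 0, 1.3, 0, 0, 0], [1, -2.9, 0, 1.3, 0, 0, 0], [1, -2.9, 0, 1.3, 0, 0, 0], [1, -2.9, 0, 1.3, 0, 0, 0], [1, -2.9, 0, 1.2, 0, 0, 0], [1, -1, 0, 0.4, 0, 0, 0], [1, -1, 0, 0.4, 0, 0, 0], [1, 0, 0, 0, 0, 0, 0]], squeeze=20)

```text
t: 14.47
eef_pos: [0.5671, 0.108, 0.1246]
ee_rot: [-3.141, -0.146, 0.094]
force: [-1.2, -0.0, -1.2]
width: 0.0359
gripper_force: 20.0
```

```bash
python3 st.py; python3 chk.py |grep relay
```

```text
(array([ 14.1, -29.8,  28.7]), array([ 0.03, 25.44,  0.  ])) F rail [-1.68  0.08 -0.43] [-0.19  0.72 -0.  ] 0.03588106063420714
relay in rail [ 14.13 -29.77  29.62] [ 0.35 25.16 -0.07]
```

Request:
servo_tool(deltas=[[1, -0.9, 0, 0.4, 0, 0, 0], [1, -0.9, 0, 0.4, 0, 0, 0], [1, -0.9, 0, 0.4, 0, 0, 0], [1, -0.9, 0, 0.4, 0, 0, 0], [1, 0, 0, 0, 0, 0, 0]])

```text
t: 14.93
eef_pos: [0.5656, 0.1083, 0.1239]
ee_rot: [-3.14, -0.15, 0.095]
force: [2.7, -1.3, 4.3]
width: 0.036
gripper_force: 20.0
```

```bash
python3 st.py; python3 chk.py |grep relay
```

```text
(array([ 12.4, -29.3,  28.8]), array([ 0.09, 25.23,  0.02])) F rail [ 4.37 -1.51  2.45] [-0.6  -1.23 -0.04] 0.03595961514777725
relay in rail [ 12.83 -29.29  29.62] [ 0.07 24.27  0.03]
```

Request:
servo_tool(deltas=[[1, 0.6, 0, 0, 0, 0, 0], [1, -0.7, 0, 0.5, 0, 1.6, 0], [1, -0.7, 0, 0.5, 0, 1.6, 0], [1, -0.6, 0, 0.5, 0, 1.6, 0], [1, -0.6, 0, 0.5, 0, 1.6, 0], [1, -0.6, 0, 0.5, 0, 1.6, 0], [1, 0, 0, 0, 0, 0, 0]])

```text
t: 15.57
eef_pos: [0.5618, 0.1083, 0.1209]
ee_rot: [-3.139, -0.29, 0.095]
force: [-7.3, 3.7, 12.3]
width: 0.0361
gripper_force: 20.0
```

```bash
python3 st.py; python3 chk.py |grep relay
```

```text
(array([  7.9, -29. ,  27.3]), array([ 0.16, 17.19,  0.03])) F rail [ 0.2   4.35 14.14] [1.48 2.26 0.66] 0.036077537535130495
relay in rail [  7.41 -28.92  25.91] [ 0.43 15.58  0.  ]
```

Request:
servo_tool(deltas=[[-0.1, 0, 0, 0, 0, 0, 0], [-0.1, 0, 0, 0, 0, 0, 0], [-0.1, 0, 0, 0, 0, 0, 0], [-0.1, 0, 0, 0, 0, 0, 0], [-0.1, 0, 0, 0, 0, 0, 0]])

```text
t: 16.03
eef_pos: [0.5616, 0.1073, 0.119]
ee_rot: [-3.141, -0.284, 0.094]
force: [0.1, 0.2, -0.1]
width: 0.0479
gripper_force: 0.0
```

```bash
python3 st.py; python3 chk.py |head -10
```

```text
(array([  6.7, -29.9,  25.8]), array([ 0.01, 17.5 , -0.02])) F rail [ 0.09  0.23 -0.15] [-0.12  0.92  0.02] 0.04789171781344543
[[ 45.   -13.   -22.   297.   184.31 183.08]
 [ 45.   -13.    12.   301.   197.85 193.18]
 [ 28.   -13.    12.   300.   230.32 224.48]
 [ 28.   -13.    36.   304.   243.5  239.6 ]
 [ 45.    13.   -22.   255.   184.5  183.06]
 [ 45.    13.    12.   251.   197.95 193.17]
 [ 28.    13.    12.   252.   220.87 224.47]
 [ 28.    13.    36.   247.   246.   239.58]]
offx,offz,roll,pitch [6.75 4.65 0.35 1.63] [ 0.28 -0.47 -2.3   1.89  0.13 -0.51  7.24 -0.49  0.48]
relay in rail [  4.36 -29.96  24.51] [ 0.35 15.33 -0.07]
```

```bash
cat >> h.py <<'E'
def tool(x,y,z,th): return RL@T(R.from_euler('y',th,degrees=True).as_matrix()@F,np.array([x,y,z])/1e3)
def tw():
    Q=np.linalg.inv(RL)@cur();return (Q[:3,3]*1e3).round(1),R.from_matrix(Q[:3,:3]@F).as_rotvec(degrees=True).round(1)
E
python3 - <<'E'
from h import *
np.set_printoptions(precision=3,suppress=True)
M=cur();U=M@T(np.eye(3),[0,0,-.06]);A=tool(-18,-30,78,22);B=tool(-18,-30,70,22);C=tool(-27,-30,61,22)
print(tw(),tw.__name__,plan(A,4,U),A[:3,3],plan(B,2,A),plan(C,5,B))
E
```

```text
(array([ 12. , -30.3,  27.4]), array([ 0. , 13.7, -0. ])) tw (4, array([-10.03,  -0.07,   5.05,  -0.  ,  -2.08,  -0.  ])) [0.511 0.103 0.148] (2, array([ 1.5 , -0.  ,  3.71,  0.  , -0.  ,  0.  ])) (5, array([-0.99,  0.  ,  2.34,  0.  , -0.  ,  0.  ]))
```

Request:
servo_tool(deltas=[[-0.1, 0, 0, -15, 0, 0, 0], [-0.1, 0, 0, -20, 0, 0, 0], [-0.1, 0, 0, -25, 0, 0, 0], [1, -10, 0, 0, 0, -2.1, 0], [1, -10, 0, 0, 0, -2.1, 0], [1, -10, 0, 0, 0, -2.1, 0], [1, -10, 0, 0, 0, -2.1, 0], [1, 0, 0, 0, 0, 0, 0], [1, 0, 0, 10, 0, 0, 0], [1, 0, 0, 10, 0, 0, 0], [1, 0, 0, 0, 0, 0, 0]])

```text
t: 17.0
eef_pos: [0.5083, 0.1018, 0.1462]
ee_rot: [3.141, -0.137, 0.094]
force: [-0.2, -0.4, -0.1]
width: 0.0024
gripper_force: 0.0
```

```bash
cat > st2.py <<'E'
from h import *
np.set_printoptions(precision=2,suppress=True)
s=arm.get_state();print(tw(),'F rail',RL[:3,:3].T@s['force'],s['width'],s['q'],s['t'])
f=arm.grab_frame('wrist')
# where is relay top end: rows of orange at column through relay centre
W=lambda P:np.array(P)/1e3@RL[:3,:3].T+RL[:3,3]
o=(f['color'][:,:,0].astype(int)-f['color'][:,:,2]>90)&(f['color'][:,:,1]<120)
u,v=proj(f,W([(44,-30,0)]))[0].astype(int)
rr=f['color'][:,u-11:u-8,0].mean(1);oo=o[:,u-10]
rows=np.where(oo)[0];print('orange rows',u-10,rows.min() if len(rows) else None,rows.max() if len(rows) else None)
r0=rows.min();d=np.diff(rr);print('obs edges',[(i+.5,round(d[i])) for i in range(r0-2,min(r0+80,418)) if abs(d[i])>8])
for th in (16,14,12,10,8,4,0):
    c,s_=np.cos(np.radians(th)),np.sin(np.radians(th));mx=20-(20.5*c-23.7*s_);mz=-1.5+20.5*s_+23.7*c
    q=RL@relay(mx,-30,mz,th);P=np.array([(45,0,-22),(45,0,12),(28,0,12),(28,0,36)])/1e3@q[:3,:3].T+q[:3,3]
    print(th,proj(f,P)[:,1])
E
python3 st2.py
```

```text
(array([-20.8, -30.7,  77.7]), array([-0. , 22.2, -0. ])) F rail [-0.24 -0.4  -0.  ] 0.002374243170935945 [ 0.63  0.09 -0.59  0.1  -0.77  0.97] 17.0
orange rows 265 97 239
obs edges [(95.5, 30), (96.5, 38), (97.5, 9), (101.5, 51), (102.5, 20), (103.5, 11), (109.5, -10), (116.5, -10), (117.5, 12), (132.5, -20), (133.5, -49), (141.5, 32), (142.5, 23), (153.5, -16), (154.5, 8), (155.5, 10), (159.5, -13), (160.5, -21), (163.5, 9), (167.5, 16), (170.5, -18), (171.5, 14), (172.5, 8)]
16 [ 96.36  99.8  130.37 138.02]
14 [ 96.55 102.25 132.61 142.21]
12 [ 96.79 104.75 134.84 146.35]
10 [ 97.08 107.31 137.07 150.44]
8 [ 97.41 109.91 139.28 154.46]
4 [ 98.23 115.23 143.63 162.27]
0 [ 99.24 120.67 147.89 169.7 ]
```

Request:
servo_tool(deltas=[[1, 1.5, 0, 3.7, 0, 0, 0], [1, 1.5, 0, 3.7, 0, 0, 0], [1, -0.5, 0, 2.3, 0, 0, 0], [1, -0.5, 0, 2.3, 0, 0, 0], [1, -0.5, 0, 2.3, 0, 0, 0], [1, 0, 0, 0, 0, 0, 0]])

```text
t: 17.55
eef_pos: [0.5126, 0.1028, 0.1339]
ee_rot: [-3.141, -0.139, 0.094]
force: [0.3, -0.3, 0.4]
width: 0.0002
gripper_force: 0.0
```

```bash
python3 st2.py
```

```text
(array([-23.2, -30.1,  64.9]), array([ 0., 22., -0.])) F rail [ 0.44 -0.35  0.2 ] 0.0002344129317280056 [ 0.63  0.11 -0.6   0.1  -0.74  0.97] 17.55
orange rows 266 106 197
obs edges [(105.5, 125), (106.5, -16), (131.5, 20), (132.5, 11), (160.5, -15), (161.5, -10)]
16 [ 99.68 103.9  136.48 145.61]
14 [ 99.89 106.53 138.87 150.11]
12 [100.15 109.22 141.25 154.56]
10 [100.47 111.97 143.62 158.93]
8 [100.83 114.77 145.97 163.23]
4 [101.72 120.48 150.6  171.55]
0 [102.82 126.32 155.1  179.44]
```

Request:
servo_tool(deltas=[[1, 0.6, 0, 1.6, 0, 0, 0], [1, 0.6, 0, 1.6, 0, 0, 0], [1, 0.4, 0, 1, 0, 0, 0], [1, 0, 0, 0, 0, 0, 0]])

```text
t: 17.93
eef_pos: [0.5149, 0.103, 0.1321]
ee_rot: [-3.141, -0.14, 0.094]
force: [-11.8, -1.0, 22.1]
width: 0.0005
gripper_force: 12.2
```

```bash
python3 st2.py; python3 chk.py | grep 'rail '
```

```text
(array([-22.1, -30.1,  62.2]), array([ 0., 22.,  0.])) F rail [ 0.78  0.14 25.01] 0.00047783490654618155 [ 0.62  0.12 -0.6   0.1  -0.73  0.97] 17.9333
orange rows 266 109 200
obs edges [(108.5, 86), (109.5, 21), (134.5, 18), (135.5, 12), (149.5, 9), (151.5, -12), (152.5, -10), (153.5, 15), (164.5, -22), (165.5, -11)]
16 [103.05 107.93 140.67 150.51]
14 [103.28 110.6  143.08 155.04]
12 [103.56 113.32 145.47 159.51]
10 [103.89 116.1  147.85 163.91]
8 [104.27 118.93 150.21 168.23]
4 [105.19 124.71 154.86 176.57]
0 [106.32 130.6  159.38 184.47]
relay in rail [-28.23 -29.79  64.06] [15.97 27.81 -3.95]
rail 20 20 [200.22 143.04] [(137, np.int64(-70)), (139, np.int64(60)), (140, np.int64(149)), (141, np.int64(58)), (142, np.int64(51)), (143, np.int64(45))]
rail 20 -20 [208.68 192.15] [(191, np.int64(-49)), (192, np.int64(-177)), (193, np.int64(-165))]
rail 40 20 [170.18 143.29] [(135, np.int64(-66)), (140, np.int64(195)), (141, np.int64(67)), (142, np.int64(56)), (143, np.int64(56))]
rail 40 -20 [181.87 192.18] [(191, np.int64(-83)), (192, np.int64(-194)), (193, np.int64(-109))]
rail -65 20 [329.91 142.99] [(139, np.int64(45)), (140, np.int64(92)), (141, np.int64(59)), (148, np.int64(34))]
rail -65 -20 [324.01 192.21] [(191, np.int64(-38)), (192, np.int64(-136)), (193, np.int64(-85))]
rail -75 20 [345.1 143.1] [(139, np.int64(39)), (140, np.int64(91)), (141, np.int64(68)), (142, np.int64(47)), (143, np.int64(49))]
rail -75 -20 [337.52 192.23] [(191, np.int64(-32)), (192, np.int64(-123)), (193, np.int64(-86))]
```

```bash
cat > rel3.py <<'E'
from h import *
from scipy.optimize import least_squares
np.set_printoptions(precision=2,suppress=True)
f=arm.grab_frame('wrist');c=f['color'].astype(int)
P=np.array([(45,0,-22),(45,0,12),(28,0,12)])/1e3
def pr(x,z,th,p=P,y=-30):
    q=RL@relay(x,y,z,th);return proj(f,p@q[:3,:3].T+q[:3,3])
sat=c[:,:,0]-c[:,:,2]
for dy in(-13,-9,9,13):
    p0=pr(-.5,22.2,0,P+[0,dy/1e3,0]);ob=[]
    for k in range(3):
        col=int(round(p0[k,0]));a=(sat if k==0 else c[:,:,0])[:,col].astype(float);i0=int(p0[k,1])-9
        d=np.diff(a[i0:i0+19])*(-1 if k==2 else 1);i=np.argmax(d);w=d[max(i-2,0):i+3].clip(0);ob.append(i0+.5+(np.arange(max(i-2,0),max(i-2,0)+len(w))@w)/w.sum())
    ob=np.array(ob)
    s=least_squares(lambda v:pr(*v,P+[0,dy/1e3,0])[:,1]-ob,[0,22,0]);t=least_squares(lambda v:pr(v[0],22,v[1],P+[0,dy/1e3,0])[:,1]-ob,[0,0])
    print(dy,p0[:,1],ob,s.x,'z=22:',t.x,t.fun)
E
python3 rel3.py
```

```text
-13 [106.39 130.65 159.42] [108.71 134.72 155.34] [-19.66 -23.45  -8.03] z=22: [-1.59  1.3 ] [-0.51 -3.61  4.6 ]
-9 [106.37 130.63 159.4 ] [108.66 134.79 164.79] [ 1.48 31.09 -0.06] z=22: [-2.25 -1.99] [ 0.18  0.92 -1.23]
9 [106.34 130.6  159.38] [108.74 134.66 164.88] [ 1.76 31.91  0.23] z=22: [-2.32 -1.86] [ 0.19  1.01 -1.34]
13 [106.36 130.61 159.38] [108.74 134.63 164.82] [ 1.72 31.77  0.23] z=22: [-2.31 -1.83] [ 0.19  0.99 -1.32]
```

```bash
python3 - <<'E'
from h import *
np.set_printoptions(precision=3,suppress=True)
M=cur();A=tool(-20,-32,105,22);B=tool(0,-172,90,22);C=tool(0,-172,16,22);D=tool(0,-150,16,22)
print(plan(A,2),plan(B,5,A),plan(C,4,B),plan(D,2,C),[m[:3,3] for m in(A,B,C)])
E
```

```text
(2, array([ -7.02,   0.95, -20.25,  -0.02,  -0.01,   0.01])) (5, array([ 4.83, 28.  ,  1.28,  0.  , -0.  ,  0.  ])) (4, array([ 6.93,  0.  , 17.15,  0.  , -0.  ,  0.  ])) (2, array([ -0., -11.,   0.,   0.,  -0.,   0.])) [array([0.496, 0.099, 0.17 ]), array([ 0.533, -0.038,  0.167]), array([ 0.57 , -0.034,  0.103])]
```

Request:
servo_tool(deltas=[[1, -7, 0.9, -20, 0, 0, 0], [1, -7, 0.9, -20, 0, 0, 0], [1, 4.8, 28, 1.3, 0, 0, 0], [1, 4.8, 28, 1.3, 0, 0, 0], [1, 4.8, 28, 1.3, 0, 0, 0], [1, 4.8, 28, 1.3, 0, 0, 0], [1, 4.8, 28, 1.3, 0, 0, 0], [1, 0, 0, 0, 0, 0, 0], [1, 0, 0, 0, 0, 0, 0]])

```text
t: 18.83
eef_pos: [0.5334, -0.0391, 0.1644]
ee_rot: [-3.141, -0.138, 0.091]
force: [0.4, 0.8, -0.7]
width: 0.0008
gripper_force: 0.0
```

```bash
python3 rel3.py; python3 - <<'E'
from h import *
np.set_printoptions(precision=2,suppress=True)
print(tw(),plan(tool(0,-172,16,22),4))
f=arm.grab_frame('scene')
q=RL@relay(-.5,-30,22,0)
for n in ['relay_mid','relay_foot','stop_face']:
    for d in arm.recognise(n,f)[:4]:
        w=world(f,d['at']);print(n,round(d['conf'],2),((w-RL[:3,3])@RL[:3,:3])*1e3)
E
```

```text
-13 [123.92 146.24 168.69] [126.46 149.89 173.22] [ 1.95 31.85  0.37] z=22: [-2.74 -1.53] [ 0.17  0.65 -0.89]
-9 [124.07 146.39 168.78] [126.68 150.15 163.54] [-39.09 -59.96 -13.26] z=22: [-1.92  2.49] [-0.78 -4.07  5.26]
9 [124.79 147.09 169.2 ] [127.29 138.81 173.69] [30.84 87.33 16.95] z=22: [-2.58  7.15] [ 0.69  5.26 -6.43]
13 [124.96 147.26 169.31] [127.39 142.78 162.88] [-15.84  -7.29   5.17] z=22: [-1.49  9.42] [-0.16 -1.58  1.88]
(array([  -1.6, -172.5,   87.7]), array([-0. , 22.1, -0.1])) (4, array([ 7.1 , -0.12, 16.47, -0.  ,  0.02, -0.03]))
relay_mid 0.88 [-125.63 -297.24   11.41]
relay_mid 0.57 [  9.31 -46.11  38.68]
relay_mid 0.52 [-120.29   70.66   16.57]
relay_foot 0.79 [ 12.52 -49.19  36.2 ]
relay_foot 0.77 [-169.4  -557.91   65.77]
relay_foot 0.76 [-128.29 -291.71    2.47]
relay_foot 0.17 [ -18.57 -470.67  -34.7 ]
stop_face 0.87 [   5.62 -130.46   23.34]
stop_face 0.19 [-105.15  213.95  111.8 ]
```

Request:
servo_tool(deltas=[[1, 7.1, 0, 16.5, 0, 0, 0], [1, 7.1, 0, 16.5, 0, 0, 0], [1, 7.1, 0, 16.5, 0, 0, 0], [1, 7.1, 0, 16.5, 0, 0, 0], [1, 0, 0, 0, 0, 0, 0], [1, 0, -4, 0, 0, 0, 0], [1, 0, -4, 0, 0, 0, 0], [1, 0, -4, 0, 0, 0, 0], [1, 0, 0, 0, 0, 0, 0]])

```text
t: 19.83
eef_pos: [0.5692, -0.0212, 0.1043]
ee_rot: [-3.141, -0.14, 0.095]
force: [-0.6, 0.5, 0.2]
width: 0.0001
gripper_force: 0.0
```

```bash
python3 st2.py | head -1
```

```text
(array([   0.7, -158.9,   16.9]), array([ 0.1, 22. ,  0. ])) F rail [-0.41  0.54  0.43] 8.092544703852027e-05 [ 0.33  0.22 -0.52  0.05 -0.69  1.3 ] 19.8333
```

Request:
servo_tool(deltas=[[1, 0, -4, 0, 0, 0, 0], [1, 0, -4, 0, 0, 0, 0], [1, 0, -4, 0, 0, 0, 0], [1, 0, -4, 0, 0, 0, 0], [1, 0, -4, 0, 0, 0, 0], [1, 0, -4, 0, 0, 0, 0], [1, 0, -4, 0, 0, 0, 0], [1, 0, -4, 0, 0, 0, 0], [1, 0, -4, 0, 0, 0, 0], [1, 0, -4, 0, 0, 0, 0], [1, 0, -4, 0, 0, 0, 0], [1, 0, -4, 0, 0, 0, 0], [1, 0, 0, 0, 0, 0, 0]])

```text
t: 20.97
eef_pos: [0.5645, 0.0263, 0.1032]
ee_rot: [-3.141, -0.138, 0.094]
force: [-0.1, -0.9, 1.5]
width: 0.0003
gripper_force: 0.2
```

```bash
python3 st2.py | head -1; python3 - <<'E'
from h import *
np.set_printoptions(precision=2,suppress=True)
f=arm.grab_frame('wrist');c=f['color'].astype(int)
# along line at top end of relay/stop (x ~ 22-26): segment yellow and orange columns
W=lambda P:np.array(P)/1e3@RL[:3,:3].T+RL[:3,3]
for P in ((26,0,20),(20,0,34)):
  L=np.array([(P[0],y,P[2]) for y in range(-140,20)]);p=np.round(proj(f,W(L))).astype(int)
  s=''
  for u,v in p:
    r,g,b=c[v,u] if 0<=u<560 and 0<=v<420 else (0,0,0)
    s+='Y' if r>110 and g>.7*r and b<.4*r else 'O' if r>80 and g<.65*r and b<.3*r else '.'
  print(s)
E
```

```text
(array([  -0.1, -111.2,   16. ]), array([ 0. , 22.1,  0. ])) F rail [ 0.58 -0.85  1.4 ] 0.0003291834833361372 [ 0.42  0.22 -0.54  0.07 -0.68  1.19] 20.9667
.............................................YYYYYYYYYYYYYYYYYYYYYYY..................OOOOOOOOOOOOOOOOOOOOOOOOOOOOOOOOOOOOOOOOOOOOOOOOOOOOOOOOOOOOO.............
....................................................................................OOOOOOOOOOOOOOOOOOOOOOOOOOOOOOOOOOOOOOOOOOOOOOOOOO..........................
```

Request:
servo_tool(deltas=[[1, 0, -4, 0, 0, 0, 0], [1, 0, -4, 0, 0, 0, 0], [1, 0, -4, 0, 0, 0, 0], [1, 0, -2, 0, 0, 0, 0], [1, 0, -2, 0, 0, 0, 0], [1, 0, 0, 0, 0, 0, 0]])

```text
t: 21.57
eef_pos: [0.5629, 0.0418, 0.1031]
ee_rot: [-3.141, -0.138, 0.094]
force: [0.2, -2.1, -0.2]
width: 0.0003
gripper_force: 0.4
```

```bash
cat > gap.py <<'E'
from h import *
np.set_printoptions(precision=2,suppress=True)
f=arm.grab_frame('wrist');c=f['color'].astype(int)
W=lambda P:np.array(P)/1e3@RL[:3,:3].T+RL[:3,3]
for P in ((26,20),(26,10),(27,3)):
  L=np.array([(P[0],y,P[1]) for y in np.arange(-110,-20,.5)]);p=np.round(proj(f,W(L))).astype(int)
  s=''
  for u,v in p:
    r,g,b=c[v,u] if 0<=u<560 and 0<=v<420 else (0,0,0)
    s+='Y' if r>70 and g>.7*r and b<.4*r else 'O' if r>60 and g<.65*r and b<.3*r else '.'
  print(s)
E
python3 st2.py | head -1; python3 gap.py
```

```text
(array([ -0.3, -95.5,  16. ]), array([ 0. , 22.1,  0. ])) F rail [-0.09 -2.16 -0.14] 0.0002575747082845788 [ 0.45  0.22 -0.54  0.08 -0.68  1.15] 21.5667
...........................................................YYYYYYYYYYYYYYYYYYYYYYYYYYYYYYYYYYYYYYYYYYYYYYYY.......OOOOOOOOOOOOOOOOOOOOOOOOOOOOOOOOOOOOOOOOOOOOOOOOOOOOOOOOOOOOOOOOOO
..............................................................YYYYYYYYYYYYYYYYYYYYYYYYYYYYYYYYYYYYYYYYYYYY.................OOOOOOOOOOOOOOOOOOOOOOOOOOOOOOOOOOOOOOOOOOOOOOOOOOOOOOOOO
...............................................................YYYYYYYYYYYYYYYYYYYYYYYYYYYYYYYYYYYYYYYYYYYY.....................OOOOOOOOOOOOOOOOOOOOOOOOOOOOOOOOOOOOOOOOOOOOOOOOOOOO
```

Request:
servo_tool(deltas=[[1, 0, -1, 0, 0, 0, 0], [1, 0, -1, 0, 0, 0, 0], [1, 0, -1, 0, 0, 0, 0], [1, 0, -1, 0, 0, 0, 0], [1, 0, -1, 0, 0, 0, 0], [1, 0, -1, 0, 0, 0, 0], [1, 0, 0, 0, 0, 0, 0]])

```text
t: 22.25
eef_pos: [0.5624, 0.0476, 0.1032]
ee_rot: [-3.141, -0.138, 0.094]
force: [-1.1, -2.0, -0.1]
width: 0.0006
gripper_force: 0.8
```

```bash
python3 st2.py | head -1; python3 gap.py
```

```text
(array([ -0.1, -89.8,  16.1]), array([ 0. , 22.1,  0. ])) F rail [-1.11 -1.91  0.56] 0.0005792126499065586 [ 0.47  0.22 -0.54  0.08 -0.68  1.14] 22.25
.......................................................................YYYYYYYYYYYYYYYYYYYYYYYYYYYYYYYYYYYYYYYYYYYYYYYYOOOOOOOOOOOOOOOOOOOOOOOOOOOOOOOOOOOOOOOOOOOOOOOOOOOOOOOOOOOOO
.........................................................................YYYYYYYYYYYYYYYYYYYYYYYYYYYYYYYYYYYYYYYYYYYYY....OOOOOOOOOOOOOOOOOOOOOOOOOOOOOOOOOOOOOOOOOOOOOOOOOOOOOOOOOO
.........................................................................YYYYYYYYYYYYYYYYYYYYYYYYYYYYYYYYYYYYYYYYYYYYYY........OOOOOOOOOOOOOOOOOOOOOOOOOOOOOOOOOOOOOOOOOOOOOOOOOOOOO
```

Request:
servo_tool(deltas=[[1, 0, -1, 0, 0, 0, 0], [1, 0, -1, 0, 0, 0, 0], [1, 0, -1, 0, 0, 0, 0], [1, 0, 0, 0, 0, 0, 0]])

```text
t: 22.68
eef_pos: [0.5622, 0.0505, 0.1032]
ee_rot: [-3.141, -0.138, 0.094]
force: [-0.8, -2.1, 0.3]
width: 0.0005
gripper_force: 0.8
```

```bash
python3 st2.py | head -1; python3 gap.py
```

```text
(array([ -0.1, -86.8,  16.1]), array([ 0. , 22.1, -0. ])) F rail [-0.71 -2.04  0.76] 0.0004795660590536802 [ 0.47  0.22 -0.55  0.08 -0.68  1.13] 22.6833
.............................................................................YYYYYYYYYYYYYYYYYYYYYYYYYYYYYYYYYYYYYYYYYYYYYYYYOOOOOOOOOOOOOOOOOOOOOOOOOOOOOOOOOOOOOOOOOOOOOOOOOOOOOOO
...............................................................................YYYYYYYYYYYYYYYYYYYYYYYYYYYYYYYYYYYYYYYYYYYYYOOOOOOOOOOOOOOOOOOOOOOOOOOOOOOOOOOOOOOOOOOOOOOOOOOOOOOOO
...............................................................................YYYYYYYYYYYYYYYYYYYYYYYYYYYYYYYYYYYYYYYYYYYYYY..OOOOOOOOOOOOOOOOOOOOOOOOOOOOOOOOOOOOOOOOOOOOOOOOOOOOO
```

Request:
servo_tool(deltas=[[1, 0, -1, 0, 0, 0, 0], [1, 0, -1, 0, 0, 0, 0], [1, 0, 0, 0, 0, 0, 0]])

```text
t: 23.03
eef_pos: [0.562, 0.0522, 0.1032]
ee_rot: [-3.141, -0.138, 0.094]
force: [1.0, -4.0, 1.0]
width: 0.0003
gripper_force: 2.1
```

```bash
python3 st2.py | head -1; python3 gap.py
```

```text
(array([ -0.1, -85.1,  16.1]), array([ 0. , 22.1, -0. ])) F rail [ 1.04 -4.11  0.59] 0.0003371812910259083 [ 0.47  0.22 -0.55  0.08 -0.68  1.13] 23.0333
................................................................................YYYYYYYYYYYYYYYYYYYYYYYYYYYYYYYYYYYYYYYYYYYYYYYOOOOOOOOOOOOOOOOOOOOOOOOOOOOOOOOOOOOOOOOOOOOOOOOOOOOO
...................................................................................YYYYYYYYYYYYYYYYYYYYYYYYYYYYYYYYYYYYYYYYYYYYOOOOOOOOOOOOOOOOOOOOOOOOOOOOOOOOOOOOOOOOOOOOOOOOOOOOO
...................................................................................YYYYYYYYYYYYYYYYYYYYYYYYYYYYYYYYYYYYYYYYYYYYYYOOOOOOOOOOOOOOOOOOOOOOOOOOOOOOOOOOOOOOOOOOOOOOOOOOO
```

Request:
servo_tool(deltas=[[1, 0, 3, 0, 0, 0, 0], [1, 0, 8, 0, 0, 0, 0], [1, 0, 8, 0, 0, 0, 0], [1, -6, 0, -15, 0, 0, 0], [1, -10, 0, -25, 0, 0, 0], [1, -10, 0, -25, 0, 0, 0], [1, 0, 0, 0, 0, 0, 0], [1, 0, 0, 0, 0, 0, 0]])

```text
t: 23.8
eef_pos: [0.5298, 0.0302, 0.1657]
ee_rot: [-3.139, -0.142, 0.094]
force: [0.1, -0.1, -0.3]
width: 0.0004
gripper_force: 0.0
```

```bash
sed -i 's/y=-30)/y=-29)/' rel3.py; python3 st2.py | head -1; python3 gap.py; python3 rel3.py; python3 - <<'E'
from h import *
np.set_printoptions(precision=1,suppress=True)
for cam in('scene','top'):
  f=arm.grab_frame(cam)
  for n in ['relay_right','spare_mid','oil_mid','pot_mid','stop_face']:
    for d in arm.recognise(n,f)[:3]:
        w=world(f,d['at']);print(cam,n,round(d['conf'],2),w.round(3),((w-RL[:3,3])@RL[:3,:3])*1e3)
E
```

```text
(array([   1.7, -104. ,   87.3]), array([ 0.1, 21.9, -0. ])) F rail [-0.08 -0.13 -0.27] 0.00035253049661116304 [ 0.46  0.09 -0.53  0.07 -0.82  1.16] 23.8
..............................................................................YYYYYYYYYYYYYYYYYYYYYYYYYYYYYYYYYYYYYYYYYYYYYYYYYYOOOOOOOOOOOOOOOOOOOOOO................OOOOOOO.......
.................................................................................YYYYYYYYYYYYYYYYYYYYYYYYYYYYYYYYYYYYYYYYYYYYYYYOOOOOOOOOOOOOOOOOOOOOOOOOOOOOOOOOOOOOOOOOOOOOOOOOOOO
.................................................................................YYYYYYYYYYYYYYYYYYYYYYYYYYYYYYYYYYYYYYYYYYYYYYYYOOOOOOOOOOOOOOOOOOOOOOOOOOOOOOOOOOOOOOOOOOOOOOOOOOO
-13 [124.96 147.77 170.8 ] [127.46 151.75 175.37] [ 1.13 29.96 -0.22] z=22: [-2.63 -1.82] [ 0.15  0.57 -0.78]
-9 [125.03 147.83 170.83] [127.54 151.79 175.5 ] [ 1.44 30.67 -0.08] z=22: [-2.66 -1.82] [ 0.16  0.62 -0.85]
9 [125.36 148.15 171.01] [127.96 151.93 175.69] [ 1.87 31.68  0.33] z=22: [-2.75 -1.59] [ 0.17  0.68 -0.94]
13 [125.45 148.23 171.05] [128.04 152.01 175.75] [ 1.91 31.76  0.32] z=22: [-2.74 -1.62] [ 0.18  0.68 -0.94]
scene relay_right 0.92 [ 0.4 -0.4  0.1] [-167.2 -557.    64.1]
scene relay_right 0.72 [ 0.5 -0.2  0. ] [-126.8 -297.     2.7]
scene relay_right 0.68 [0.6 0.1 0.1] [ 13.7 -44.6  39.7]
scene spare_mid 0.84 [ 0.6 -0.3  0. ] [ -15.7 -472.5  -38.1]
scene oil_mid 0.62 [0.4 0.4 0.1] [-89.  227.  119.1]
scene stop_face 0.82 [0.6 0.1 0.1] [  5.8 -64.7  21.6]
top relay_right 0.85 [ 0.4 -0.4  0.1] [-164.6 -526.9  106.4]
top relay_right 0.7 [ 0.5 -0.2  0. ] [-125.5 -285.2   25.6]
top spare_mid 0.56 [ 0.6 -0.3  0.1] [ -23.7 -456.2  -20.5]
top pot_mid 0.86 [0.4 0.2 0.1] [-160.8   66.8   79.9]
```

```bash
sed -e 's/(28,0,12)\])/(28,0,12),(28,0,36)])/' -e 's/range(3)/range(4)/' rel3.py > rel4.py; python3 rel4.py
```

```text
-13 [124.96 147.77 170.78 192.42] [127.5  151.76 175.5  197.61] [ 0.3  28.56 -0.03] z=22: [-2.67 -1.88] [ 0.15  0.66 -0.85 -0.03]
-9 [125.02 147.83 170.81 192.44] [127.58 151.76 175.5  197.58] [ 0.36 28.72  0.06] z=22: [-2.68 -1.82] [ 0.14  0.67 -0.85 -0.04]
9 [125.35 148.13 170.97 192.52] [127.96 151.99 175.68 197.65] [ 0.6  29.29  0.25] z=22: [-2.72 -1.77] [ 0.13  0.73 -0.87 -0.07]
13 [125.43 148.21 171.01 192.54] [128.06 139.94 175.86 197.62] [29.54 85.61 15.39] z=22: [-1.32  0.07] [-1.68  9.21 -4.02 -4.29]
```

```bash
python3 -c "
from station import arm
print(arm.job_done())"
```

```text
the job is handed in; nothing more can be done
None
```

The job is handed in at about 24 s of the 64 allowed. By my measurements, the orange relay is hooked, snapped down flush and squared on the rail. The yellow end stop rests against it, the gripper touches nothing, and I saw no sign that the blue relay, bottle or pot moved. The first tilt pulled the relay back off the rail because a joint reached its limit, so I hooked it again and pressed it home with shut fingers. I could not read the clip directly: the relay stayed flat after a 25 N press and after release, but the camera fit left its height loosely determined.

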